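# Load and lock a sealed standard vial in the turbidity meter

## Task

Take the sealed glass vial from the sloped rest, stand it upright by itself on the round cork pad and let go of it there. Then take it again and lower it upright all the way to the bottom of the meter's round well before letting go, and finally turn the meter's lock collar (the black ring with a tab) clockwise as far as it goes, so that its tab is at the bar mark. Do not knock over or push away the jar and the dropper bottle.

Things in the scene. Friction and masses are not known exactly. Their poses are not given: they have to be found in the camera images.
- vial: Loose sealed clear-glass vial with a black cap, about 60 g, round about its axis. Glass body 25 mm diameter, 52 mm long, then the cap 27 mm diameter, 20 mm long; 72 mm in all. Origin: centre of the flat foot; +z runs along the axis to the cap. It starts lying in the sloped rest, cap end higher, its axis 30 degrees above level.
- rest: Fixed wooden sloped rest, base plate 100 x 56 x 6 mm (x by y). An open V trough, 20 mm wide (narrower than the vial), carries the glass body from below and rises 30 degrees towards the rest's +x; a stop 16 mm wide holds the foot. Origin: centre of the underside, z up. The vial's foot centre starts at (-30, 0, 26) mm, its axis along (cos 30, 0, sin 30); mid glass is 39 mm above the table.
- pad: Fixed round cork pad lying on the table, 80 mm diameter, 6 mm thick. Origin: centre of the underside; its top is 6 mm above.
- meter: Fixed white bench turbidity meter, 220 x 150 x 55 mm (x, y, z), dark screen on its -x half, round well in its flat top 50 mm from the origin along its +x. Origin: centre of the underside, z up. Two dark flat marks on top, 73 mm from the well's axis: a round dot (open) at 125 degrees and a short bar (locked) at 56 degrees, anticlockwise from above from its +x.
- well_floor (a point): Centre of the floor of the well, 15 mm above the table; axes as the meter's. The bore is upright, 29 mm diameter, 40 mm deep, with a 3 mm chamfer at its mouth (55 mm above the table). When the vial is home its foot stands here and its cap lies between 67 and 87 mm above the table, wholly above the collar.
- collar (a joint): Angle (rad) of the black lock collar about the well's upright axis: 0 = tab at the dot (open); grows clockwise seen from above to a stop at 1.2 = tab at the bar (locked). Friction 0.06 N m, no spring: stays where left. The collar is a ring on the meter's top round the well: outer diameter 68 mm, opening 40 mm, top 67 mm above the table.
- collar_grip (a point): Middle of the top edge of the collar's upright tab, 52 mm from the well's axis, 87 mm above the table; it moves with the collar. The tab is a black fin standing radially outward from the ring: 10 mm thick (tangentially), its free part from 34 to 64 mm from the well's axis, from 57 to 87 mm above the table.
- jar: Bystander: closed glass jar with a black lid, 64 mm diameter, 75 mm high, standing loose on the table. Origin: centre of its underside, z up. Leave it where it stands.
- dropper: Bystander: small white closed dropper bottle, 32 mm diameter, 70 mm high, standing loose. Origin: centre of its underside, z up. Leave it where it stands.
Not all that is in view belongs to the job. Leave any blue look-alike of the vial alone.

How it is judged:
By the outcome, as a careful person would: the job done as asked, in the order asked, and still so for the second after the job is handed in, with the robot touching nothing.
It also fails if it takes over 70 s, if anything falls off the work surface, if the arm or the gripper's body presses on something with over 40 N, if the wrist force passes 120 N, or if a joint passes its speed limit or range.

## Robot

A 7-joint arm with a two-finger parallel gripper is mounted at the origin on the work surface. World frame = base frame: x ahead of the robot, y to its left, z up, the work surface at z = 0. Lengths are in m, angles in rad, forces in N, time in s.
With the tool pointing down it reaches from about 0.4 to 0.85 m from the base axis. Payload 4.5 kg.
Tool frame: the origin (TCP) lies between the finger pads; the fingertips stand 22 mm ahead of it and the grasp point (between the pads) lies 3 mm ahead of it; z points along the fingers, y is the line along which they close (so a half turn about z gives the same grasp; the last joint's range is limited). The gripper opens to 85 mm and grips with 20 to 120 N. Pads are 22 mm wide; open, the fingers measure 114 mm over their backs; the gripper's body (76 mm by 85 mm) begins 54 mm behind the grasp point. The pads swing forward as they close: fully open they stand 13 mm farther back than shut.
Start: joints at [0.034, 0.689, -0.195, 1.565, 0.157, 0.902, -0.215], TCP at [0.625, 0, 0.253] pointing down, gripper open.
Joint ranges: [-3.01, 3.01], [-0.46, 2.08], [-1.47, 1.51], [0.13, 2.56], [-1, 4.14], [0.04, 2.09], [-2.66, 2.66]. Speed limits (rad/s): [2.57, 2.57, 3.14, 3.14, 3.14, 3.14, 3.14].

## Interface

Orientations are given as a rotation vector (axis times angle).
In Python, from plant import * gives the robot as it stands. The module is installed in compiled form; this text tells all that it offers.
- The arm moves only by the tool play_rows, never from a script. Its argument "plan" is a list of rows, each an object with "translation": the shift along the tool's x, y, z in mm, a list of three; "yaw": the turn about the tool's z in rad. In form: [{"translation": [dx, dy, dz], "yaw": yaw}, ...]. A call has 1 to 20 rows; each row is the pose to reach, as a shift and turn from the pose commanded when the call began, along the tool's axes at that moment; what a row does not reach only later rows make up. A row lasts 1/8 s, in which the tool goes at most 62.5 mm and 10.7 degrees, less where a joint would pass 70% of its speed; a pose out of reach is approached as far as the arm can. A call with a gripper value outside its range is refused whole. "claw" is the closure, from 0 (fully open) to 1 (shut), set as the call begins (left out, the last holds). The fingers move at their own pace and stop on an object; "force" is the grip in N (left out, the last holds). Time passes only in rows, so rows that repeat a pose let the fingers close. It gives the time, the measured TCP pose, the force, the opening and the grip force at its end, in the units of the state.
- read_state(): the state, without advancing time (a new reading comes with each control period).
- get_image(name): name is "scene" or "side" or "wrist"; returns (picture, depth): 480x640x3 uint8, blue, green, red; 480x640 float32, m along the optical axis (not along the pixel's ray), 0 where there is no reading.
- calibration(name): a dict with "vertical_fov" (degrees; the focal length in pixels is half the picture's height over the tangent of half this angle, whatever the lens; pixels are square), "cx", "cy" (the principal point, pixels), "k1" (the pictures are not rectified: a ray, as slopes to the right and down, at radius r is drawn at 1 + k1 r^2 times it, then the intrinsics apply), "cam_to_world" (4x4, takes a point from camera to world coordinates). Camera axes: x right, y up, looking along -z (the intrinsics and any distortion apply to the point x, -y, -z); pixel columns grow to the right and rows downward; lengths in m; the calibration is good to about 2 mm. A picture is of the moment at which its call begins: read the wrist's pose just before it. calibration takes no time and is no camera call; for the wrist camera it gives the pose at the moment of the call.
- close_job(): hands the job in; it is judged then, once.
The state is a dict: "time": time; "joint_positions": joint angles; "joint_velocities": joint speeds; "joint_efforts": joint torques, N m; "eef_pos": TCP position; "ee_rot": TCP orientation; "contact_force": force on the tool from outside, world axes, zero at the start; "torque": the same for the moment, N m; "gripper_width": finger opening in m; "finger_force": force on a finger pad.
Only numpy, scipy, OpenCV 4.12 (cv2) and the standard library are available. Lean on these libraries where they do the work, as an engineer would, in place of code of your own. Each camera call takes 0.05 s, during which the arm holds its last target. There are 200 camera calls.

## Working session

There is one attempt and no reset: what is moved stays moved. The work goes in short steps, Python scripts to look and compute and a tool call to move; the robot and the scene stay as the last step left them, time stands still between calls to the robot, and variables do not carry over. Pictures are saved under pics/ and viewed, at most 11 in all, crops included, and the job is handed in when it is done.

Besides the shell and the picture viewer there is one more tool, called by a JSON object that holds its "fn" and its "kwargs", one argument or row to a line. play_rows: Moves the arm, as the interface text tells. Its arguments: {"type":"object","properties":{"plan":{"type":"array","items":{"type":"object","properties":{"translation":{"type":"array","items":{"type":"number"}},"yaw":{"type":"number"}}}},"claw":{"type":"number"},"force":{"type":"number"}},"required":["plan"]}

```bash
mkdir -p pics; cat > h.py <<'E'
from plant import *
import numpy as np, cv2
from scipy.spatial.transform import Rotation as R
def K(c):
    f=240/np.tan(np.radians(c["vertical_fov"])/2); return np.array([[f,0,c["cx"]],[0,f,c["cy"]],[0,0,1.]])
def rays(c,uv):
    # k1 model: distorted = ideal*(1+k1 r^2)
    p=cv2.undistortPoints(np.array(uv,float).reshape(-1,1,2),K(c),np.array([c["k1"],0,0,0,0.]))[:,0]
    T=np.array(c["cam_to_world"]); d=np.c_[p[:,0],-p[:,1],-np.ones(len(p))]@T[:3,:3].T
    return T[:3,3],d
def onplane(c,uv,z):
    o,d=rays(c,uv); return o+d*((z-o[2])/d[:,2])[:,None]
def cloud(c,D):
    v,u=np.mgrid[:480,:640]; o,d=rays(c,np.c_[u.ravel(),v.ravel()]); return (o+d*D.reshape(-1,1)).reshape(480,640,3)
def proj(c,P):
    T=np.linalg.inv(np.array(c["cam_to_world"])); q=np.atleast_2d(P)@T[:3,:3].T+T[:3,3]
    s=np.c_[q[:,0],-q[:,1]]/-q[:,2:]; s=s*(1+c["k1"]*(s**2).sum(1,keepdims=True)); k=K(c); return s*k[0,0]+k[:2,2]
E
python3 - <<'E'
from h import *
for n in("scene","side"):
    c=calibration(n);im,D=get_image(n); cv2.imwrite(f"pics/{n}0.png",im); np.savez(f"{n}0.npz",im=im,D=D)
    print(n,{k:v for k,v in c.items() if k!="cam_to_world"},np.round(c["cam_to_world"],3).tolist(),(D>0).mean())
s=read_state();print(s)
E
```

```text
scene {'vertical_fov': 54.40283880431933, 'cx': 322.5182013926643, 'cy': 237.44344168591968, 'k1': 0.004098105776204161} [[0.416, -0.474, 0.776, 1.327], [0.909, 0.236, -0.343, -0.282], [-0.021, 0.848, 0.529, 0.567], [0.0, 0.0, 0.0, 1.0]] 0.991826171875
side {'vertical_fov': 42.47901285322475, 'cx': 312.56005669236583, 'cy': 239.5669887110141, 'k1': -0.12526271598867758} [[-0.859, 0.273, -0.434, 0.176], [-0.512, -0.444, 0.735, 0.745], [0.008, 0.854, 0.521, 0.601], [0.0, 0.0, 0.0, 1.0]] 0.9958658854166667
{'time': 0.1, 'joint_positions': array([ 0.0338314 ,  0.68987805, -0.1945301 ,  1.56624544,  0.15731227,
        0.90248463, -0.21511199]), 'joint_velocities': array([ 0.00048635, -0.0012711 ,  0.00062038, -0.00344131, -0.0027877 ,
        0.00037265,  0.00287186]), 'joint_efforts': array([-2.74651000e-03, -5.40603232e+01, -1.27131768e+00, -1.58985078e+01,
        9.34141979e-03,  4.37054478e-03,  9.81481946e-06]), 'eef_pos': array([ 6.24458600e-01, -5.84565758e-05,  2.52576791e-01]), 'ee_rot': array([-2.22063872e+00, -2.22074738e+00,  1.93253995e-03]), 'contact_force': array([-0.38399152, -0.31202054,  0.16339088]), 'torque': array([0.02518922, 0.03129852, 0.01036324]), 'finger_force': 0.0, 'gripper_width': 0.0856218859137637}
```

View pics/scene0.png

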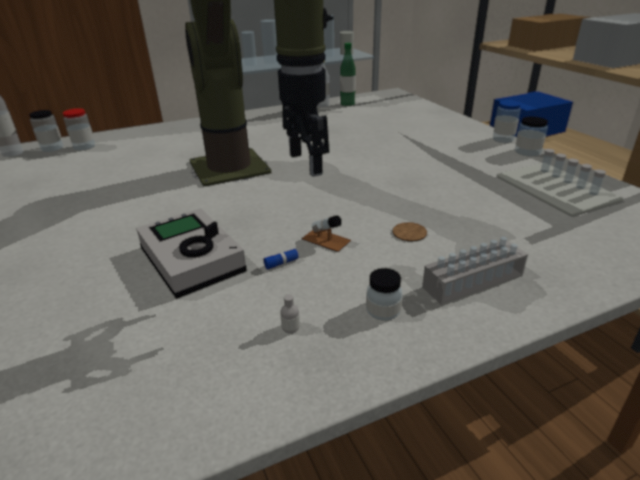

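View pics/side0.png

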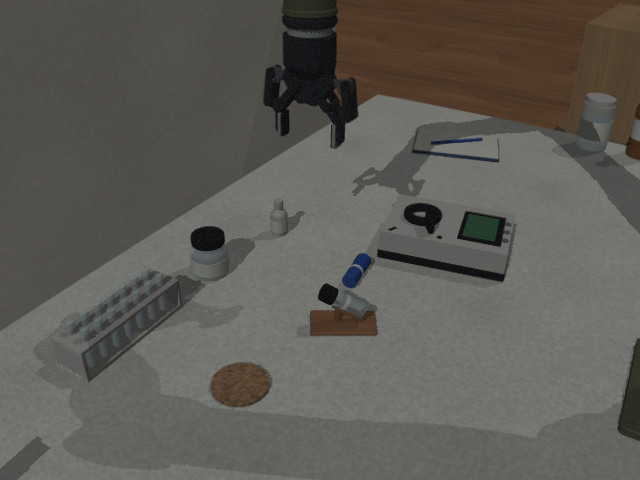

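In the side view, several things could be taken for the vial. The clear vial with the black cap lies in the brown rest at (343,300), cap at (328,295). The blue look-alike is at (357,270), the dropper at (279,218), the jar at (209,255), and there are rack vials around (120,310). I choose the one in the rest. In the scene view the vial is at (328,224), the pad at (410,232) and the meter at (190,250).

```bash
python3 - <<'E'
from h import *
from scipy import ndimage as ni
for n in("scene","side"):
    c=calibration(n);f=np.load(n+"0.npz");im,D=f["im"],f["D"];P=cloud(c,D)
    hsv=cv2.cvtColor(im,cv2.COLOR_BGR2HSV);x,y,z=P[...,0],P[...,1],P[...,2]
    ok=(D>0)&(x>.3)&(x<1.1)&(abs(y)<.5)&(z<.12)
    print("==",n,"table z",np.median(z[ok&(z<.02)]))
    def rep(name,m,zp=None):
        L,k=ni.label(m)
        for i in range(1,k+1):
            q=L==i
            if q.sum()<25: continue
            v,u=np.nonzero(q);s=f"{name} n{q.sum()} px({u.mean():.0f},{v.mean():.0f}) cloud {np.round(np.median(P[q],0),3)}"
            cn=max(cv2.findContours(q.astype(np.uint8),0,1)[0],key=cv2.contourArea)[:,0].astype(float)
            if zp is not None:
                w=onplane(c,cn,zp)[:,:2];r=cv2.minAreaRect((w*1000).astype(np.float32)); s+=f" rect {np.round(r[0],1)} {np.round(r[1],1)} {r[2]:.1f}"
            print(s)
    H,S,V=[hsv[...,i].astype(int) for i in range(3)]
    rep("brown",ok&((H<18))&(S>80)&(V>40)&(z<.03),.006)
    rep("green",ok&(H>45)&(H<90)&(S>80)&(z>.03),.055)
    rep("blue",ok&(H>105)&(H<130)&(S>120))
    rep("black",ok&(V<45)&(z>.025))
    rep("mtop",ok&(abs(z-.055)<.006)&(S<60)&(V>60),.055)
    up=ok&(z>.04); rep("tall",up)
E
```

```text
== scene table z 0.0006924492249388292
brown n475 px(409,231) cloud [0.57  0.27  0.007] rect [568.5 271.4] [74.3 75.5] 63.3
brown n553 px(327,240) cloud [0.521 0.085 0.007] rect [512.7  86.6] [98.7 58.2] 30.4
brown n8058 px(423,446) cloud [ 0.638  0.351 -0.749] rect [1045.2  -21.6] [150.1 141.3] 89.9
brown n1837 px(339,461) cloud [ 0.572  0.088 -0.749] rect [1009.7 -127. ] [70.2 56.7] 0.1
brown n1167 px(288,470) cloud [ 0.531 -0.055 -0.749] rect [ 978.8 -194.9] [97.2 37.9] 64.7
green n568 px(177,227) cloud [ 0.399 -0.216  0.058] rect [ 392.2 -215.2] [62.2 88.4] 10.3
blue n108 px(291,255) cloud [ 0.559 -0.015  0.021]
blue n186 px(273,261) cloud [ 0.563 -0.058  0.022]
black n657 px(199,241) cloud [ 0.489 -0.182  0.067]
black n110 px(334,221) cloud [0.538 0.093 0.062]
black n81 px(157,232) cloud [ 0.402 -0.259  0.057]
black n606 px(385,280) cloud [0.781 0.075 0.075]
mtop n2734 px(188,247) cloud [ 0.499 -0.219  0.056] rect [ 456.9 -204.6] [232.2 152.6] 10.6
mtop n40 px(324,222) cloud [0.517 0.081 0.054] rect [518.6  78.4] [15.4 26.5] 65.0
mtop n1489 px(473,263) cloud [0.791 0.266 0.053] 
[... 1296 characters left out ...]
8.2 -82.4] [21.3 33.3] 47.4
mtop n47 px(420,214) cloud [ 0.508 -0.207  0.056] rect [ 508.6 -206.1] [20.5 15.1] 31.9
mtop n249 px(208,252) cloud [0.753 0.102 0.054] rect [755.9  96.5] [58.5 42.2] 45.3
mtop n25 px(153,271) cloud [0.796 0.187 0.055] rect [796.3 187.8] [ 8.8 14.5] 69.7
mtop n2115 px(109,317) cloud [0.763 0.312 0.055] rect [774.6 286.2] [ 65.2 203.2] 1.8
mtop n177 px(344,299) cloud [0.506 0.094 0.054] rect [503.8  94.7] [26.6 31.5] 3.9
tall n6147 px(449,228) cloud [ 0.444 -0.174  0.058]
tall n237 px(278,210) cloud [ 0.737 -0.082  0.052]
tall n1153 px(208,245) cloud [0.758 0.095 0.069]
tall n4262 px(112,312) cloud [0.763 0.305 0.055]
tall n705 px(338,298) cloud [0.513 0.099 0.056]
```

{"fn": "play_rows", "kwargs": {
  "plan": [
    {"translation":[30,-40,20],"yaw":0.17},
    {"translation":[60,-80,50],"yaw":0.35},
    {"translation":[83,-120,80],"yaw":0.52},
    {"translation":[83,-120,93],"yaw":0.7},
    {"translation":[83,-120,93],"yaw":0.87},
    {"translation":[83,-120,93],"yaw":1.038},
    {"translation":[83,-120,93],"yaw":1.038},
    {"translation":[83,-120,93],"yaw":1.038}
  ],
  "claw": 0,
  "force": 30
}}

```text
time: 1.1
eef_pos: [0.505, 0.0831, 0.1602]
ee_rot: [-3.03, -0.831, 0.0]
contact_force: [-0.0, -1.0, -0.3]
gripper_width: 0.0856
finger_force: 0.0
```

```bash
cat >> h.py <<'E'
def st():
    s=read_state();M=R.from_rotvec(s["ee_rot"]).as_matrix()
    print("t %.2f tcp %s ytool %.1f deg F %s w %.4f ff %.1f q7 %.2f"%(s["time"],np.round(s["eef_pos"]*1000,1),np.degrees(np.arctan2(M[1,1],M[0,1])),np.round(s["contact_force"],1),s["gripper_width"],s["finger_force"],s["joint_positions"][6]));return s,M
def togo(target,yaw=None): # target TCP (m), yaw: wanted tool-y direction deg -> move args
    s,M=st();d=M.T@(np.array(target)-s["eef_pos"])*1000
    print("translation",np.round(d,1),"" if yaw is None else "yaw %.3f"%-np.radians((yaw-np.degrees(np.arctan2(M[1,1],M[0,1]))+180)%360-np.pi*0-180 if False else -np.radians((yaw-np.degrees(np.arctan2(M[1,1],M[0,1]))+180)%360-180)))
E
sed -i 's/"yaw %.3f"%.*$/"yaw %.3f"%-np.radians((yaw-np.degrees(np.arctan2(M[1,1],M[0,1]))+180)%360-180))/' h.py
python3 - <<'E'
from h import *
st();c=calibration("wrist");im,D=get_image("wrist");cv2.imwrite("pics/w1.png",im);np.savez("w1.npz",im=im,D=D,T=c["cam_to_world"])
print(c["vertical_fov"],c["k1"],np.round(c["cam_to_world"],3).tolist())
ft=np.array([.485,.072,.026]);u=np.array([.862*.866,.508*.866,.5]);print(np.round(proj(c,[ft,ft+.026*u,ft+.072*u])))
P=cloud(c,D);z=P[...,2];V=im.max(2);m=(D>0)&(z>.045)&(z<.1)&(V<50)&(abs(P[...,0]-.53)<.05)&(abs(P[...,1]-.1)<.05);print(m.sum(),np.median(P[m],0))
E
```

```text
t 1.10 tcp [505.   83.1 160.2] ytool -59.3 deg F [-0.  -1.  -0.3] w 0.0856 ff 0.0 q7 -1.13
71.40312870783308 -0.045195312989751296 [[0.511, 0.82, 0.257, 0.57], [-0.86, 0.487, 0.152, 0.123], [-0.0, -0.299, 0.954, 0.28], [0.0, 0.0, 0.0, 1.0]]
[[325. 263.]
 [325. 241.]
 [326. 194.]]
1525 [0.53171238 0.1021075  0.06456568]
```

View pics/w1.png

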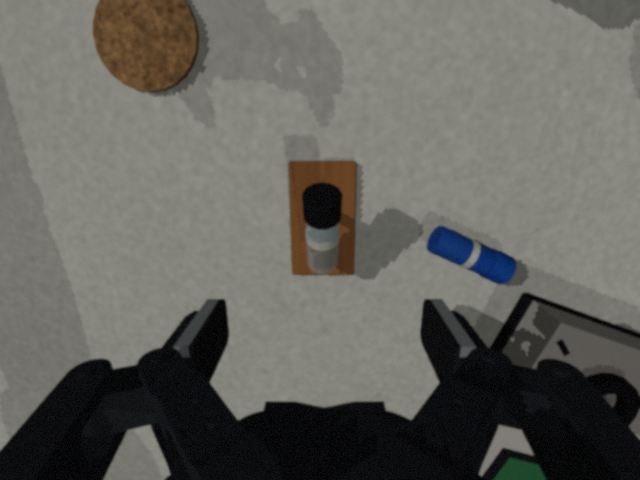

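The wrist view shows the black cap at (322,205) and the clear glass down to (322,272) on the brown rest, about 2 mm left of my prediction. The blue look-alike is well clear at (472,255), and the choice is confirmed.

{"fn": "play_rows", "kwargs": {
  "plan": [
    {"translation":[0,-1.5,40],"yaw":0},
    {"translation":[0,-1.5,80],"yaw":0},
    {"translation":[0,-1.5,108],"yaw":0},
    {"translation":[0,-1.5,118],"yaw":0},
    {"translation":[0,-1.5,118],"yaw":0}
  ]
}}

```text
time: 1.78
eef_pos: [0.5042, 0.0842, 0.0423]
ee_rot: [-3.03, -0.828, 0.001]
contact_force: [-0.2, 0.6, -0.2]
gripper_width: 0.0854
finger_force: 0.0
```

{"fn": "play_rows", "kwargs": {
  "plan": [
    {"translation":[0,0,0],"yaw":0},
    {"translation":[0,0,0],"yaw":0},
    {"translation":[0,0,0],"yaw":0},
    {"translation":[0,0,0],"yaw":0},
    {"translation":[0,0,0],"yaw":0},
    {"translation":[0,0,0],"yaw":0},
    {"translation":[0,0,0],"yaw":0}
  ],
  "claw": 1,
  "force": 30
}}

```text
time: 2.65
eef_pos: [0.5045, 0.0844, 0.0429]
ee_rot: [-3.031, -0.827, -0.001]
contact_force: [-1.2, 0.5, 5.9]
gripper_width: 0.0243
finger_force: 29.2
```

{"fn": "play_rows", "kwargs": {
  "plan": [
    {"translation":[0,0,-10],"yaw":0},
    {"translation":[0,0,-40],"yaw":0},
    {"translation":[0,0,-80],"yaw":0},
    {"translation":[0,0,-110],"yaw":0},
    {"translation":[0,0,-110],"yaw":0}
  ]
}}

```text
time: 3.28
eef_pos: [0.5056, 0.0845, 0.1546]
ee_rot: [3.03, 0.827, 0.008]
contact_force: [0.2, 0.2, -0.6]
gripper_width: 0.0243
finger_force: 29.6
```

```bash
cat >> h.py <<'E'
def view(n,name,crop=None):
    s,M=st();c=calibration(n);im,D=get_image(n);np.savez(name+".npz",im=im,D=D)
    if crop: x,y,w,h=crop; im=cv2.resize(im[y:y+h,x:x+w],None,fx=3,fy=3)
    cv2.imwrite(f"pics/{name}.png",im);return s,M,c,np.load(name+".npz")["im"],D
def vialpts(c,im,D,s,R0=.09): # black-cap / light points near the gripped vial, tool frame, mm
    P=cloud(c,D);M=R.from_rotvec(s["ee_rot"]).as_matrix();q=(P-s["eef_pos"])@M*1000;return q
E
python3 - <<'E'
from h import *
s,M,c,im,D=view("wrist","w2")
q=vialpts(c,im,D,s);V=im.max(2)
m=(D>0)&(abs(q[...,1])<16)&(q[...,0]>5)&(q[...,0]<70)&(q[...,2]<60)&(q[...,2]>-45)
print(m.sum()); p=q[m]; 
for x0 in range(0,70,6):
    k=p[(p[:,0]>=x0)&(p[:,0]<x0+6)]
    if len(k): print(x0,len(k),np.round(k.mean(0),1), V[m][(p[:,0]>=x0)&(p[:,0]<x0+6)].mean().round())
E
```

```text
t 3.27 tcp [505.6  84.5 154.6] ytool -59.5 deg F [ 0.2  0.2 -0.6] w 0.0243 ff 29.6 q7 -1.13
8936
0 158 [  5.6  -0.8 -14.2] 74.0
6 1541 [  9.9   1.9 -12.1] 66.0
12 1143 [ 14.3   2.2 -27. ] 44.0
18 712 [ 21.1  -1.4 -20.9] 14.0
24 857 [ 27.1  -1.4 -23.9] 13.0
30 1561 [ 33.6  -1.4 -25.9] 16.0
36 2231 [ 38.9  -1.4 -18.5] 17.0
42 733 [ 43.4  -1.3 -10.7] 22.0
```

View pics/w2.png

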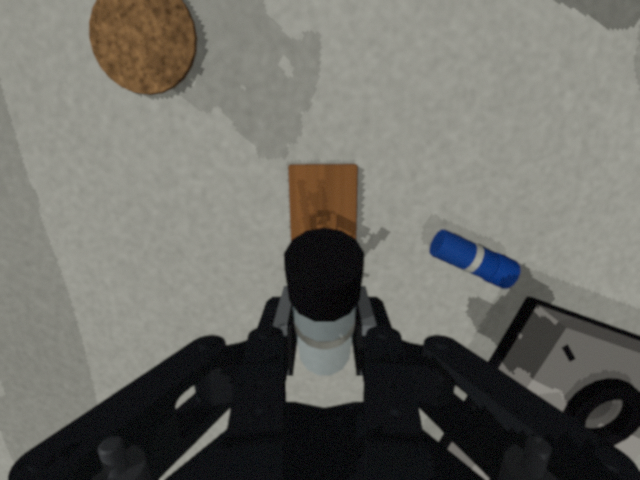

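The vial is held at its 30° tilt: cap at (322,275), glass at (325,330). I will pivot it upright in the grip by lowering its glass onto the meter's +x edge, so I carry it there first.

```bash
python3 - <<'E'
from h import *
togo([.606,-.175,.155],100.5)
E
```

```text
t 3.33 tcp [504.7  84.4 153.3] ytool -59.5 deg F [-0.   0.2 -0.3] w 0.0244 ff 29.6 q7 -1.13
translation [-44.5 274.9  -1.6] yaw -2.792
```

{"fn": "play_rows", "kwargs": {
  "plan": [
    {"translation":[0,20,-2],"yaw":-0.18},
    {"translation":[-5,45,-2],"yaw":-0.36},
    {"translation":[-10,70,-2],"yaw":-0.54},
    {"translation":[-13,95,-2],"yaw":-0.72},
    {"translation":[-17,120,-2],"yaw":-0.9},
    {"translation":[-21,145,-2],"yaw":-1.08},
    {"translation":[-25,170,-2],"yaw":-1.26},
    {"translation":[-29,195,-2],"yaw":-1.44},
    {"translation":[-33,220,-2],"yaw":-1.62},
    {"translation":[-37,240,-2],"yaw":-1.8},
    {"translation":[-41,255,-2],"yaw":-1.98},
    {"translation":[-44,265,-2],"yaw":-2.16},
    {"translation":[-44.5,275,-2],"yaw":-2.34},
    {"translation":[-44.5,275,-2],"yaw":-2.52},
    {"translation":[-44.5,275,-2],"yaw":-2.7},
    {"translation":[-44.5,275,-2],"yaw":-2.792},
    {"translation":[-44.5,275,-2],"yaw":-2.792},
    {"translation":[-44.5,275,-2],"yaw":-2.792}
  ]
}}

```text
time: 5.58
eef_pos: [0.6051, -0.1751, 0.1535]
ee_rot: [0.285, -3.127, -0.001]
contact_force: [0.2, 0.6, -0.9]
gripper_width: 0.0241
finger_force: 29.6
```

```bash
python3 - <<'E'
from h import *
s,M,c,im,D=view("wrist","w3")
P=cloud(c,D);z=P[...,2];m=(D>0)&(abs(z-.055)<.008)
a=np.radians(10.5);ex=np.array([np.cos(a),np.sin(a)]);ey=np.array([-ex[1],ex[0]])
q=(P[...,:2]-[.4535,-.203]);mx=q@ex*1000;my=q@ey*1000
print("top z",np.median(z[m]))
for y0 in range(-70,75,10):
    k=m&(abs(my-y0)<4)&(mx>60)&(mx<130)
    if k.sum(): print(y0,k.sum(),np.round(np.percentile(mx[k],[98,99.5]),1))
for x0 in(40,60,80,95):
    k=m&(abs(mx-x0)<6)&(abs(my)<90); print("x",x0,np.round(np.percentile(my[k],[.3,99.7]),1) if k.sum() else 0)
E
```

```text
t 5.58 tcp [ 605.1 -175.1  153.5] ytool 100.4 deg F [ 0.2  0.6 -0.9] w 0.0241 ff 29.6 q7 1.33
top z 0.05418169162721671
-70 930 [106.9 107.7]
-60 956 [106.9 107.5]
-50 968 [107.  107.6]
-40 978 [107.  107.7]
-30 903 [107.1 107.7]
-20 650 [107.  107.2]
-10 604 [106.9 107.1]
0 613 [106.6 107.2]
10 627 [106.6 107.2]
20 609 [106.6 107.2]
30 824 [106.5 107.2]
40 960 [106.4 107.1]
50 959 [106.5 107.1]
60 961 [106.4 107.1]
70 948 [106.4 107.2]
x 40 [-73.6  75.7]
x 60 [-73.8  75.9]
x 80 [-73.3  75.8]
x 95 [-73.1  75.9]
```

View pics/w3.png

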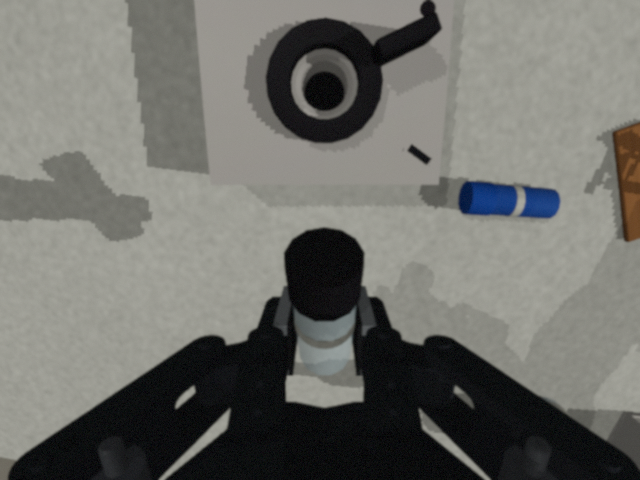

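The wrist view shows the meter's +x face at row 185, which measures about 47 mm from the TCP. The collar centre is at (323,80), its tab at (405,38), the bar mark at (420,155), and the vial cap at (323,275). I now lower onto the edge in an arc.

{"fn": "play_rows", "kwargs": {
  "plan": [
    {"translation":[21.6,0,50],"yaw":0},
    {"translation":[21.6,0,88],"yaw":0},
    {"translation":[21.6,0,92],"yaw":0},
    {"translation":[21.6,0,95.7],"yaw":0},
    {"translation":[21.8,0,99],"yaw":0},
    {"translation":[22.5,0,102.2],"yaw":0},
    {"translation":[22.5,0,102.2],"yaw":0}
  ]
}}

```text
time: 6.5
eef_pos: [0.5857, -0.1789, 0.0547]
ee_rot: [-0.287, 3.124, -0.001]
contact_force: [-0.3, 0.1, 8.4]
gripper_width: 0.0241
finger_force: 31.4
```

```bash
cat >> h.py <<'E'
def tilt(name):
    s,M,c,im,D=view("wrist",name);q=vialpts(c,im,D,s);V=im.max(2)
    m=(D>0)&(abs(q[...,1]+1.4)<2.5)&(q[...,0]>-5)&(q[...,0]<60)&(q[...,2]<5)&(q[...,2]>-60)&(V<40)
    r=np.nonzero(m.any(1))[0]
    for i in r[::6]: print(i,np.round(q[i][m[i]].mean(0),1))
E
python3 -c "
from h import *
tilt('w4')"
```

```text
t 6.50 tcp [ 585.7 -178.9   54.7] ytool 100.5 deg F [-0.3  0.1  8.4] w 0.0241 ff 31.4 q7 1.21
188 [ 60.   -0.  -10.7]
194 [ 58.2  -1.3 -11.9]
200 [ 56.3  -1.3 -12.1]
206 [ 54.1  -1.3 -11.4]
238 [ 43.6  -1.4 -13.1]
244 [ 42.1  -1.3 -14.9]
250 [ 40.7  -1.3 -17. ]
256 [ 39.4  -1.4 -19. ]
262 [ 38.1  -1.4 -20.9]
268 [ 36.7  -1.4 -22.5]
274 [ 35.5  -1.3 -24.6]
280 [ 34.3  -1.4 -26.5]
286 [ 32.9  -1.5 -27.7]
292 [ 32.   -1.4 -30. ]
298 [ 30.8  -1.3 -31.4]
304 [ 28.1  -1.4 -30. ]
310 [ 24.9  -1.3 -28. ]
316 [ 21.4  -1.2 -25.5]
322 [ 17.8  -1.3 -23.2]
406 [ 10.3  -3.2 -51.5]
412 [ 10.8  -1.4 -54.1]
418 [ 11.1  -1.4 -56.2]
424 [ 11.3  -1.4 -58.2]
430 [ 10.8  -1.8 -59.5]
```

{"fn": "play_rows", "kwargs": {
  "plan": [
    {"translation":[0.5,0,3],"yaw":0},
    {"translation":[1.5,0,6],"yaw":0},
    {"translation":[3,0,9],"yaw":0},
    {"translation":[4.5,0,12],"yaw":0},
    {"translation":[4.5,0,12],"yaw":0}
  ]
}}

```text
time: 7.18
eef_pos: [0.5841, -0.1793, 0.044]
ee_rot: [-0.287, 3.118, -0.001]
contact_force: [3.7, 1.0, 11.3]
gripper_width: 0.0243
finger_force: 39.0
```

```bash
python3 -c "
from h import *
tilt('w5')"
```

```text
t 7.17 tcp [ 584.1 -179.3   44. ] ytool 100.5 deg F [ 3.7  1.  11.3] w 0.0243 ff 39.0 q7 1.19
194 [ 59.9  -1.8 -22.1]
200 [ 58.3  -1.4 -22.9]
206 [ 56.5  -1.4 -23.1]
212 [ 54.7  -1.4 -22.8]
218 [ 52.8  -1.4 -22.8]
269 [ 37.8  -1.3 -26.1]
275 [ 36.5  -1.4 -27.5]
281 [ 35.   -1.4 -28.5]
287 [ 33.6  -1.4 -29.8]
293 [ 32.3  -1.4 -31. ]
299 [ 30.8  -1.3 -32. ]
305 [ 29.4  -1.3 -33. ]
311 [ 28.2  -1.3 -34.3]
317 [ 26.7  -1.4 -35.2]
323 [ 25.3  -1.4 -36.1]
329 [ 24.1  -1.4 -37.3]
335 [ 22.8  -1.4 -38.3]
341 [ 21.6  -1.4 -39.4]
347 [ 20.2  -1.4 -40.2]
353 [ 18.8  -0.7 -41.1]
407 [ 10.4  -2.7 -52. ]
413 [ 11.1  -1.4 -54.7]
419 [ 11.2  -1.4 -56.6]
425 [ 11.3  -1.3 -58.5]
431 [ 10.8  -2.  -59.7]
```

{"fn": "play_rows", "kwargs": {
  "plan": [
    {"translation":[3,0,2],"yaw":0},
    {"translation":[6,0,4],"yaw":0},
    {"translation":[9,0,5],"yaw":0},
    {"translation":[11,0,5],"yaw":0},
    {"translation":[11,0,5],"yaw":0}
  ]
}}

```text
time: 7.85
eef_pos: [0.5816, -0.1796, 0.0412]
ee_rot: [-0.287, 3.1, 0.002]
contact_force: [15.7, 1.3, 9.4]
gripper_width: 0.0241
finger_force: 40.7
```

```bash
python3 -c "
from h import *
tilt('w6')"
```

```text
t 7.85 tcp [ 581.6 -179.6   41.2] ytool 100.6 deg F [15.7  1.3  9.4] w 0.0241 ff 40.7 q7 1.17
196 [ 59.9  -2.2 -25.7]
202 [ 58.4  -1.5 -26.8]
208 [ 56.7  -1.4 -26.8]
214 [ 54.9  -1.4 -26.6]
220 [ 53.1  -1.3 -26.4]
226 [ 51.3  -1.3 -26.3]
232 [ 49.5  -1.3 -26.3]
288 [ 33.8  -1.4 -30.9]
294 [ 32.3  -1.3 -31.8]
300 [ 31.   -1.3 -32.9]
306 [ 29.4  -1.3 -33.6]
312 [ 28.2  -1.4 -34.9]
318 [ 26.6  -1.4 -35.6]
324 [ 25.1  -1.4 -36.3]
330 [ 23.9  -1.4 -37.5]
336 [ 22.5  -1.4 -38.4]
342 [ 21.   -1.4 -39.1]
348 [ 19.8  -1.4 -40.1]
354 [ 18.3  -1.4 -40.8]
360 [ 17.   -1.3 -41.8]
366 [ 15.7  -1.3 -42.7]
372 [ 14.5  -1.  -43.6]
407 [ 10.3  -2.7 -51.8]
413 [ 11.   -1.4 -54.6]
419 [ 11.   -1.4 -56.4]
425 [ 11.3  -1.3 -58.5]
431 [ 10.7  -1.8 -59.6]
```

{"fn": "play_rows", "kwargs": {
  "plan": [
    {"translation":[0,0,0],"yaw":0},
    {"translation":[1,0,1],"yaw":0},
    {"translation":[2,0,1],"yaw":0},
    {"translation":[2,0,1],"yaw":0}
  ],
  "claw": 1,
  "force": 20
}}

```text
time: 8.4
eef_pos: [0.5809, -0.1798, 0.0406]
ee_rot: [-0.287, 3.098, 0.002]
contact_force: [17.1, 1.1, 10.6]
gripper_width: 0.0242
finger_force: 40.6
```

```bash
python3 -c "
from h import *
tilt('w7')" | awk '$1=="t"||($1>235&&$1<400)' | sed -n '1,3p;$p'
```

```text
t 8.40 tcp [ 580.9 -179.8   40.6] ytool 100.6 deg F [17.1  1.1 10.6] w 0.0242 ff 40.6 q7 1.17
289 [ 33.3   1.  -30.5]
295 [ 32.1  -1.3 -32.1]
379 [ 12.7  -0.6 -44.2]
```

The edge took the vial from 30° to about 57°, but finger force rose to 40 N. From here friction on the cork is enough to finish the tilt, so I carry it to the pad.

{"fn": "play_rows", "kwargs": {
  "plan": [
    {"translation":[-12,0,-3],"yaw":0},
    {"translation":[-20,0,-20],"yaw":0},
    {"translation":[-20,0,-60],"yaw":0},
    {"translation":[-20,0,-105],"yaw":0},
    {"translation":[-20,0,-125],"yaw":0},
    {"translation":[-20,0,-125],"yaw":0}
  ]
}}

```text
time: 9.2
eef_pos: [0.5865, -0.179, 0.1603]
ee_rot: [-0.287, 3.126, -0.002]
contact_force: [0.4, 0.5, -2.5]
gripper_width: 0.0242
finger_force: 39.8
```

```bash
python3 - <<'E'
from h import *
tilt('w8')
togo([.566+.02,.274+.02,.15],45.5)
E
```

```text
t 9.20 tcp [ 586.5 -179.   160.3] ytool 100.5 deg F [ 0.4  0.5 -2.5] w 0.0242 ff 39.8 q7 1.33
287 [ 34.    0.7 -30.7]
293 [ 32.6  -1.3 -31.8]
299 [ 31.2  -1.3 -32.8]
305 [ 29.7  -1.3 -33.6]
311 [ 28.3  -1.3 -34.6]
317 [ 26.9  -1.4 -35.5]
323 [ 25.3  -1.4 -36.2]
329 [ 24.2  -1.4 -37.4]
335 [ 22.7  -1.4 -38.2]
341 [ 21.2  -1.4 -38.9]
347 [ 19.7  -1.4 -39.6]
353 [ 18.4  -1.4 -40.6]
359 [ 17.1  -1.4 -41.4]
365 [ 15.7  -1.3 -42.2]
371 [ 14.4  -1.3 -43.1]
377 [ 13.3  -0.8 -44.2]
409 [ 10.3  -1.4 -52.5]
415 [ 11.2  -1.4 -55.4]
421 [ 11.   -1.3 -57. ]
427 [ 11.3  -1.4 -59. ]
t 9.25 tcp [ 585.5 -179.2  158.8] ytool 100.5 deg F [-0.3  0.4 -1.3] w 0.0245 ff 39.8 q7 1.32
translation [-86.6 465.2   8.5] yaw 0.960
```

```bash
python3 - <<'E'
from h import *
togo([.5546,.2852,.155],45.5)
E
```

```text
t 9.25 tcp [ 585.5 -179.2  158.8] ytool 100.5 deg F [-0.3  0.4 -1.3] w 0.0245 ff 39.8 q7 1.32
translation [-54.1 462.3   3.5] yaw 0.960
```

{"fn": "play_rows", "kwargs": {
  "plan": [
    {"translation":[-5,40,0],"yaw":0.08},
    {"translation":[-10,80,0],"yaw":0.16},
    {"translation":[-15,120,0],"yaw":0.24},
    {"translation":[-20,160,0],"yaw":0.32},
    {"translation":[-25,200,0],"yaw":0.4},
    {"translation":[-30,240,0],"yaw":0.48},
    {"translation":[-35,280,0],"yaw":0.56},
    {"translation":[-39,320,0],"yaw":0.66},
    {"translation":[-43,360,0],"yaw":0.76},
    {"translation":[-47,400,0],"yaw":0.86},
    {"translation":[-51,435,0],"yaw":0.96},
    {"translation":[-54,462,3.5],"yaw":0.96},
    {"translation":[-54,462,3.5],"yaw":0.96},
    {"translation":[-54,462,3.5],"yaw":0.96}
  ]
}}

```text
time: 11.0
eef_pos: [0.5545, 0.2832, 0.1541]
ee_rot: [-1.191, -2.907, 0.006]
contact_force: [-0.9, -1.0, -0.3]
gripper_width: 0.0242
finger_force: 39.7
```

```bash
python3 - <<'E'
from h import *
tilt('w9'); c=calibration("wrist");d=np.load("w9.npz");im,D=d["im"],d["D"]
for n,cc in(("wrist",c),("scene",calibration("scene"))):
    if n=="scene": im,D=get_image(n)
    h=cv2.cvtColor(im,cv2.COLOR_BGR2HSV);P=cloud(cc,D)
    m=(D>0)&(h[...,0]<18)&(h[...,1]>80)&(abs(P[...,2]-.006)<.008)&(np.hypot(P[...,0]-.566,P[...,1]-.274)<.06)
    cn=np.vstack([k[:,0] for k in cv2.findContours(m.astype(np.uint8),0,1)[0]]).astype(float);w=onplane(cc,cn,.006)[:,:2]*1000
    print(n,m.sum(),cv2.minEnclosingCircle(w.astype(np.float32)),w.min(0),w.max(0))
E
```

```text
t 11.00 tcp [554.5 283.2 154.1] ytool 45.4 deg F [-0.9 -1.  -0.3] w 0.0242 ff 39.7 q7 -0.15
286 [ 35.3   0.5 -30.7]
292 [ 33.9  -1.5 -31.7]
298 [ 32.5  -1.5 -32.7]
304 [ 31.   -1.4 -33.5]
310 [ 29.4  -1.3 -34.3]
316 [ 28.1  -1.3 -35.4]
322 [ 26.6  -1.3 -36.1]
328 [ 25.1  -1.3 -36.9]
334 [ 23.8  -1.3 -37.9]
340 [ 22.4  -1.3 -38.7]
346 [ 21.1  -1.3 -39.7]
352 [ 19.7  -1.4 -40.5]
358 [ 18.4  -1.3 -41.4]
364 [ 17.   -1.4 -42.2]
370 [ 15.8  -1.4 -43.3]
376 [ 14.4  -1.4 -44. ]
409 [ 11.1  -1.3 -52.4]
415 [ 12.1  -1.5 -55.3]
421 [ 12.3  -1.3 -57.3]
427 [ 12.3  -1.4 -59.2]
433 [ 11.4  -1.3 -60. ]
wrist 6375 ((564.977294921875, 276.6027526855469), 39.67853927612305) [526.22759943 237.29179142] [603.74993979 315.88156644]
scene 470 ((567.6864624023438, 271.5587463378906), 39.540531158447266) [529.2725658  233.50120155] [606.49309967 310.92475668]
```

{"fn": "play_rows", "kwargs": {
  "plan": [
    {"translation":[0,0,50],"yaw":0},
    {"translation":[0,0,95],"yaw":0},
    {"translation":[0,0,110],"yaw":0},
    {"translation":[0,0,117],"yaw":0},
    {"translation":[0,0,121],"yaw":0},
    {"translation":[-3,0,122],"yaw":0},
    {"translation":[-6,0,122],"yaw":0},
    {"translation":[-9,0,123],"yaw":0},
    {"translation":[-12,0,124],"yaw":0},
    {"translation":[-12,0,124],"yaw":0}
  ]
}}

```text
time: 12.35
eef_pos: [0.5612, 0.2804, 0.0338]
ee_rot: [-1.185, -2.905, -0.006]
contact_force: [-7.2, 3.8, 13.1]
gripper_width: 0.0242
finger_force: 41.3
```

```bash
python3 -c "
from h import *
tilt('w10')"| awk '$1=="t"||($1>235&&$1<406)'
```

```text
t 12.35 tcp [561.2 280.4  33.8] ytool 45.6 deg F [-7.2  3.8 13.1] w 0.0242 ff 41.3 q7 -0.22
287 [ 34.9   0.2 -30.4]
293 [ 33.7  -1.5 -32. ]
299 [ 32.3  -1.5 -33. ]
305 [ 30.9  -1.5 -34. ]
311 [ 29.4  -1.5 -34.7]
317 [ 27.9  -1.5 -35.6]
323 [ 26.5  -1.5 -36.5]
329 [ 25.1  -1.4 -37.3]
335 [ 23.8  -1.3 -38.3]
341 [ 22.3  -1.6 -38.9]
347 [ 21.   -1.4 -39.9]
353 [ 19.5  -1.3 -40.6]
359 [ 18.3  -1.5 -41.7]
365 [ 16.9  -1.5 -42.4]
371 [ 15.5  -1.4 -43.2]
377 [ 14.2  -1.4 -44. ]
```

{"fn": "play_rows", "kwargs": {
  "plan": [
    {"translation":[3,0,-1],"yaw":0},
    {"translation":[3,0,-1],"yaw":0}
  ],
  "claw": 0.76,
  "force": 20
}}

```text
time: 12.65
eef_pos: [0.5609, 0.2807, 0.0341]
ee_rot: [-1.188, -2.908, -0.004]
contact_force: [-3.5, 1.2, 7.7]
gripper_width: 0.0242
finger_force: 40.3
```

{"fn": "play_rows", "kwargs": {
  "plan": [
    {"translation":[0,0,0],"yaw":0}
  ],
  "claw": 0.73,
  "force": 20
}}

```text
time: 12.78
eef_pos: [0.5609, 0.2806, 0.0341]
ee_rot: [-1.188, -2.908, -0.004]
contact_force: [-3.5, 1.0, 7.5]
gripper_width: 0.0241
finger_force: 40.3
```

{"fn": "play_rows", "kwargs": {
  "plan": [
    {"translation":[0,0,0],"yaw":0}
  ],
  "claw": 0.715
}}

```text
time: 12.9
eef_pos: [0.5608, 0.2806, 0.034]
ee_rot: [-1.188, -2.907, -0.004]
contact_force: [-3.5, 2.3, 7.3]
gripper_width: 0.0242
finger_force: 23.0
```

{"fn": "play_rows", "kwargs": {
  "plan": [
    {"translation":[-2,0,1],"yaw":0},
    {"translation":[-4,0,2],"yaw":0},
    {"translation":[-7,0,2],"yaw":0},
    {"translation":[-10,0,2],"yaw":0},
    {"translation":[-13,0,2],"yaw":0}
  ],
  "claw": 0.712
}}

```text
time: 13.52
eef_pos: [0.5699, 0.2743, 0.0328]
ee_rot: [-1.186, -2.907, -0.01]
contact_force: [-5.2, 4.4, 9.8]
gripper_width: 0.0247
finger_force: 13.0
```

```bash
python3 -c "
from h import *
tilt('w11')"| awk '$1=="t"||($1>235&&$1<406)'
```

```text
t 13.53 tcp [569.9 274.3  32.8] ytool 45.6 deg F [-5.2  4.4  9.8] w 0.0247 ff 13.0 q7 -0.20
290 [ 35.2   0.5 -33.2]
296 [ 33.8  -1.3 -34. ]
302 [ 32.2  -1.3 -34.6]
308 [ 30.9  -1.3 -35.7]
314 [ 29.6  -1.3 -36.8]
320 [ 28.   -1.3 -37.3]
326 [ 26.5  -1.3 -38. ]
332 [ 25.2  -1.3 -39. ]
338 [ 23.9  -1.3 -39.9]
344 [ 22.4  -1.4 -40.6]
350 [ 21.   -1.3 -41.4]
356 [ 19.5  -1.4 -42.1]
362 [ 18.3  -1.4 -43.1]
368 [ 17.   -1.2 -43.9]
374 [ 15.7  -1.4 -44.7]
380 [ 14.4  -1.3 -45.5]
```

{"fn": "play_rows", "kwargs": {
  "plan": [
    {"translation":[0,0,-8],"yaw":0},
    {"translation":[12,0,-8],"yaw":0},
    {"translation":[24,0,-8],"yaw":0},
    {"translation":[24,0,-8],"yaw":0},
    {"translation":[24,0,0],"yaw":0},
    {"translation":[24,0,3],"yaw":0}
  ]
}}

```text
time: 14.32
eef_pos: [0.5539, 0.2877, 0.0291]
ee_rot: [1.19, 2.907, 0.003]
contact_force: [-4.5, -0.3, 19.3]
gripper_width: 0.0248
finger_force: 13.5
```

{"fn": "play_rows", "kwargs": {
  "plan": [
    {"translation":[-3,0,1],"yaw":0},
    {"translation":[-6,0,1],"yaw":0},
    {"translation":[-9,0,1],"yaw":0},
    {"translation":[-12,0,1],"yaw":0}
  ],
  "claw": 0.708
}}

```text
time: 14.82
eef_pos: [0.5599, 0.283, 0.028]
ee_rot: [-1.185, -2.905, -0.009]
contact_force: [-5.9, 4.8, 12.5]
gripper_width: 0.0252
finger_force: 7.2
```

```bash
python3 -c "
from h import *
tilt('w12')"| awk '$1=="t"||($1>235&&$1<406)' | sed -n '1,4p;$p'
```

```text
t 14.82 tcp [559.9 283.   28. ] ytool 45.6 deg F [-5.9  4.8 12.5] w 0.0252 ff 7.2 q7 -0.22
286 [ 38.    0.1 -36.5]
292 [ 36.9  -1.4 -37.9]
298 [ 35.5  -1.4 -38.6]
405 [ 11.1  -3.8 -51. ]
```

```bash
python3 - <<'E'
from h import *
d=np.load("w12.npz");print(d["D"].shape)
s,M,c,im,D=view("wrist","w13",(200,220,250,200))
q=vialpts(c,im,D,s);V=im.max(2)
m=(D>0)&(abs(q[...,1]+1.4)<2.5)&(q[...,0]>-5)&(q[...,0]<60)&(q[...,2]<5)&(q[...,2]>-60)&(V<40)
for i in range(270,410,8): 
    if m[i].any(): print(i,np.round(q[i][m[i]].mean(0),1))
E
```

```text
(480, 640)
t 14.88 tcp [560.6 282.5  28. ] ytool 45.6 deg F [-6.   5.5 12.2] w 0.0249 ff 7.2 q7 -0.22
286 [ 38.4   0.1 -37.3]
294 [ 36.5  -1.4 -38.2]
302 [ 34.9  -1.4 -39.6]
310 [ 32.9  -1.3 -40.5]
318 [ 31.1  -1.3 -41.6]
326 [ 29.4  -1.3 -42.6]
334 [ 27.7  -1.3 -43.9]
342 [ 26.   -1.4 -44.9]
350 [ 24.2  -1.4 -45.9]
358 [ 22.4  -1.4 -46.8]
366 [ 21.   -1.4 -48.1]
374 [ 19.2  -1.4 -49. ]
382 [ 17.6  -1.4 -50.1]
406 [ 11.8  -3.1 -52.1]
```

View pics/w13.png

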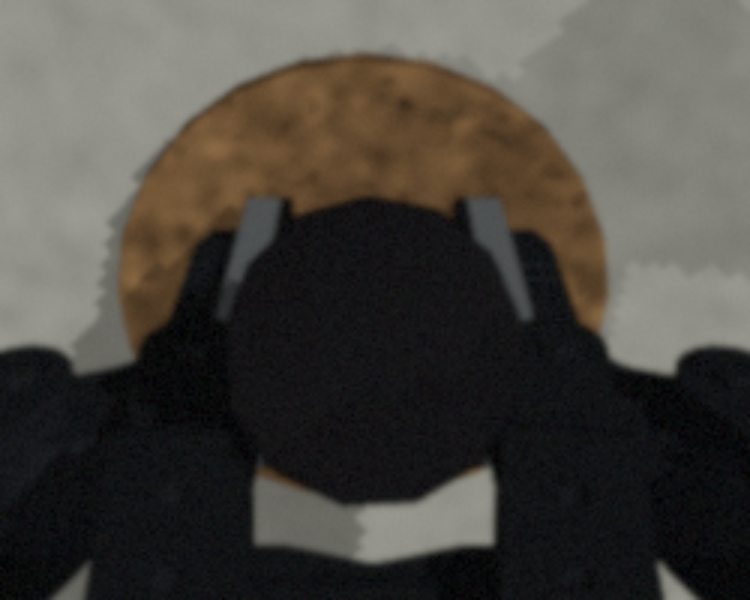

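The crop shows the cap between the pads over the pad, with the vial slid up in the hand and the fingertips almost on the cork. It is still at about 58°. I re-tighten gently and go back to the meter's edge, where the lever worked.

{"fn": "play_rows", "kwargs": {
  "plan": [
    {"translation":[2,0,-2],"yaw":0},
    {"translation":[2,0,-10],"yaw":0},
    {"translation":[2,0,-50],"yaw":0},
    {"translation":[2,0,-100],"yaw":0},
    {"translation":[2,0,-125],"yaw":0},
    {"translation":[2,0,-125],"yaw":0}
  ],
  "claw": 0.718,
  "force": 20
}}

```text
time: 15.68
eef_pos: [0.5623, 0.2796, 0.1537]
ee_rot: [1.191, 2.904, 0.005]
contact_force: [-0.5, -0.1, -0.8]
gripper_width: 0.0249
finger_force: 19.3
```

```bash
python3 - <<'E'
from h import *
togo([.5905,-.1776,.15],100.5)
E
```

```text
t 15.68 tcp [562.3 279.6 153.7] ytool 45.4 deg F [-0.5 -0.1 -0.8] w 0.0249 ff 19.3 q7 -0.15
translation [-341.  -305.8    3.1] yaw -0.962
```

{"fn": "play_rows", "kwargs": {
  "plan": [
    {"translation":[-28,-25,0],"yaw":-0.1},
    {"translation":[-57,-51,0],"yaw":-0.2},
    {"translation":[-85,-76,0],"yaw":-0.3},
    {"translation":[-114,-102,0],"yaw":-0.4},
    {"translation":[-142,-127,0],"yaw":-0.5},
    {"translation":[-170,-153,0],"yaw":-0.6},
    {"translation":[-199,-178,0],"yaw":-0.7},
    {"translation":[-227,-204,0],"yaw":-0.8},
    {"translation":[-256,-229,0],"yaw":-0.9},
    {"translation":[-284,-255,0],"yaw":-0.962},
    {"translation":[-313,-281,3],"yaw":-0.962},
    {"translation":[-341,-306,3],"yaw":-0.962},
    {"translation":[-341,-306,3],"yaw":-0.962},
    {"translation":[-341,-306,3],"yaw":-0.962}
  ]
}}

```text
time: 17.42
eef_pos: [0.5885, -0.1769, 0.1475]
ee_rot: [0.291, -3.126, -0.002]
contact_force: [0.4, 0.6, -0.5]
gripper_width: 0.0243
finger_force: 19.3
```

```bash
cat >> h.py <<'E'
def phi(name):
    s,M,c,im,D=view("wrist",name);q=vialpts(c,im,D,s);V=im.max(2)
    m=(D>0)&(abs(q[...,1]+1.4)<2)&(q[...,0]>-16)&(q[...,0]<45)&(q[...,2]<-18)&(q[...,2]>-70)&(V<40)
    m[396:]=False
    i=np.nonzero(m.any(1))[0]; a=np.array([q[k][m[k]].mean(0) for k in i])
    # top face: points where depth along line consistent; robust line fit, PCA on upper part
    a=a[(i>=250)]; f=cv2.fitLine(a[:,[0,2]].astype(np.float32),cv2.DIST_HUBER,0,.01,.01).ravel()
    print("n",len(a),"ends",np.round(a[0],1),np.round(a[-1],1),"phi %.1f"%(90-np.degrees(np.arctan(f[1]/f[0]))))
E
python3 - <<'E'
from h import *
phi("w14");togo([.5905,-.1776,.037],100.5)
E
```

```text
t 17.43 tcp [ 588.5 -176.9  147.5] ytool 100.6 deg F [ 0.4  0.6 -0.5] w 0.0243 ff 19.3 q7 1.31
n 100 ends [ 36.9   0.2 -36.7] [ 15.8  -0.5 -50.5] phi 57.6
t 17.48 tcp [ 588.8 -176.1  147.9] ytool 100.7 deg F [ 0.6  0.8 -0.7] w 0.0247 ff 19.3 q7 1.31
translation [ -1.5  -1.9 110.9] yaw 0.004
```

{"fn": "play_rows", "kwargs": {
  "plan": [
    {"translation":[-3,-2,50],"yaw":0},
    {"translation":[-3,-2,95],"yaw":0},
    {"translation":[-3,-2,111],"yaw":0},
    {"translation":[-1,-2,111],"yaw":0},
    {"translation":[4,-2,111],"yaw":0},
    {"translation":[8,-2,111],"yaw":0},
    {"translation":[12,-2,111],"yaw":0},
    {"translation":[15,-2,111],"yaw":0},
    {"translation":[15,-2,111],"yaw":0}
  ]
}}

```text
time: 18.6
eef_pos: [0.5806, -0.1812, 0.0403]
ee_rot: [-0.29, 3.115, 0.001]
contact_force: [7.5, 1.2, 2.1]
gripper_width: 0.0247
finger_force: 19.3
```

```bash
python3 - <<'E'
from h import *
phi("w15")
E
```

```text
t 18.60 tcp [ 580.6 -181.2   40.3] ytool 100.6 deg F [7.5 1.2 2.1] w 0.0247 ff 19.3 q7 1.18
n 99 ends [ 36.6   0.3 -36.7] [ 15.7  -0.5 -50.4] phi 57.8
```

{"fn": "play_rows", "kwargs": {
  "plan": [
    {"translation":[3,0,0],"yaw":0},
    {"translation":[6,0,0],"yaw":0},
    {"translation":[9,0,0],"yaw":0},
    {"translation":[9,0,0],"yaw":0}
  ]
}}

```text
time: 19.15
eef_pos: [0.5788, -0.1809, 0.0426]
ee_rot: [-0.291, 3.101, 0.005]
contact_force: [18.0, 2.4, 3.8]
gripper_width: 0.0248
finger_force: 19.4
```

```bash
python3 - <<'E'
from h import *
phi("w16")
E
```

```text
t 19.15 tcp [ 578.8 -180.9   42.6] ytool 100.7 deg F [18.   2.4  3.8] w 0.0248 ff 19.4 q7 1.17
n 99 ends [ 36.5   0.3 -37.2] [ 15.7  -0.5 -50.7] phi 57.9
```

```bash
python3 - <<'E'
from h import *
d=np.load("w16.npz");c=calibration("wrist");im,D=d["im"],d["D"];s=read_state();q=vialpts(c,im,D,s)
m=(D>0)&(abs(q[...,1])>14)&(abs(q[...,1])<30)&(abs(q[...,0])<60)&(q[...,2]<20)
for z0 in range(-60,20,6):
    for sg in(-1,1):
        k=m&(q[...,2]>=z0)&(q[...,2]<z0+6)&(q[...,1]*sg>0)
        if k.sum()>20: print(z0,sg,k.sum(),"x",np.round(np.percentile(q[k][:,0],[2,50,98]),1))
E
python3 - <<'E'
from h import *
s,M,c,im,D=view("side","s2")
u,v=proj(c,s["eef_pos"])[0].astype(int);print(u,v)
x=max(0,u-100);y=max(0,v-100);cv2.imwrite("pics/s2.png",cv2.resize(im[y:y+170,x:x+200],None,fx=3.5,fy=3.5,interpolation=2))
E
```

```text
-60 -1 573 x [ 9.8 17.2 18.2]
-60 1 803 x [10.9 17.2 18.2]
-54 -1 463 x [15.4 17.1 18. ]
-54 1 653 x [15.8 17.2 18. ]
-48 -1 378 x [16.3 17.2 17.9]
-48 1 532 x [16.4 17.2 26.2]
-42 -1 38 x [12.2 12.8 16.7]
-42 1 40 x [12.2 15.7 19.1]
-36 -1 678 x [-4.8 11.8 13. ]
-36 1 428 x [ 5.3 12.3 13.2]
-30 -1 1206 x [ 6.9 53.6 59.8]
-30 1 1784 x [ 7.2 54.4 59.8]
-24 -1 367 x [ 6.8 12.2 56.2]
-24 1 363 x [-6.3 12.5 57.7]
-18 -1 3277 x [19.5 38.5 56.1]
-18 1 2626 x [18.9 35.5 49.5]
-12 -1 951 x [ 7.2 27.5 48. ]
-12 1 1001 x [ 7.3 27.3 46.4]
-6 -1 167 x [ 6.6  7.4 11.8]
-6 1 162 x [ 6.7  7.4 11.8]
0 -1 122 x [ 6.7  7.3 11.6]
0 1 105 x [ 6.5  7.2 11.6]
6 -1 70 x [6.5 7.3 7.8]
6 1 52 x [6.7 7.2 7.8]
t 19.20 tcp [ 578.8 -180.9   42.6] ytool 100.7 deg F [17.1  2.3  3.3] w 0.0243 ff 19.4 q7 1.17
378 215
```

View pics/s2.png

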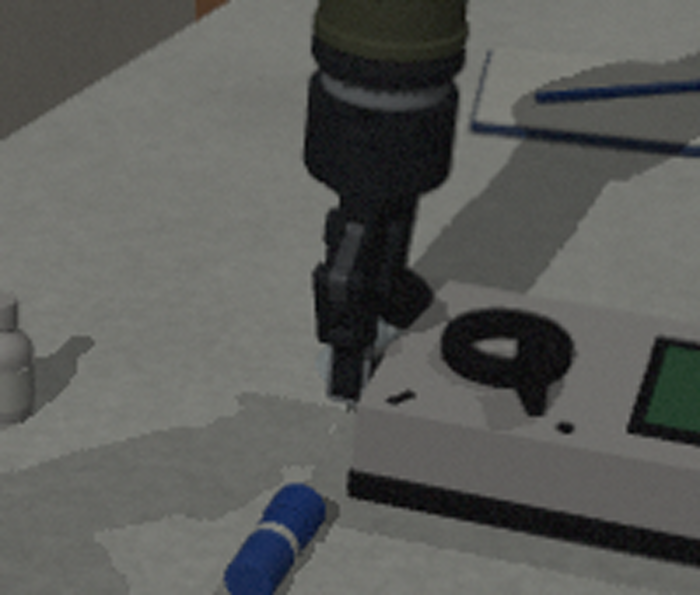

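The side crop shows the tilted vial resting on the meter's edge with its cap jammed between the gripper's knuckles. This grip on the glass can therefore not turn it past about 57°. I need to hold it by the cap, so I put it back in the rest, regrip at the cap and pivot with a light grip.

{"fn": "play_rows", "kwargs": {
  "plan": [
    {"translation":[-15,0,0],"yaw":0},
    {"translation":[-35,0,-30],"yaw":0},
    {"translation":[-35,0,-80],"yaw":0},
    {"translation":[-35,0,-115],"yaw":0},
    {"translation":[-35,0,-115],"yaw":0}
  ]
}}

```text
time: 19.88
eef_pos: [0.6022, -0.1776, 0.1562]
ee_rot: [-0.289, 3.122, -0.003]
contact_force: [0.0, 0.1, -1.4]
gripper_width: 0.0245
finger_force: 19.3
```

```bash
python3 - <<'E'
from h import *
phi("w17");togo([.4999,.0816,.14],-59.5)
E
```

```text
t 19.88 tcp [ 602.2 -177.6  156.2] ytool 100.6 deg F [ 0.   0.1 -1.4] w 0.0245 ff 19.3 q7 1.33
n 100 ends [ 37.    0.1 -37. ] [ 16.2  -0.6 -51. ] phi 57.3
t 19.93 tcp [ 600.8 -177.9  154.1] ytool 100.6 deg F [-0.5  0.2 -0.1] w 0.0245 ff 19.3 q7 1.33
translation [ 51.5 273.6  13.6] yaw 2.794
```

{"fn": "play_rows", "kwargs": {
  "plan": [
    {"translation":[0,20,0],"yaw":0.18},
    {"translation":[5,40,0],"yaw":0.36},
    {"translation":[9,60,0],"yaw":0.54},
    {"translation":[13,80,0],"yaw":0.72},
    {"translation":[17,100,0],"yaw":0.9},
    {"translation":[21,120,0],"yaw":1.08},
    {"translation":[25,140,0],"yaw":1.26},
    {"translation":[29,160,0],"yaw":1.44},
    {"translation":[33,180,0],"yaw":1.62},
    {"translation":[37,200,0],"yaw":1.8},
    {"translation":[41,220,0],"yaw":1.98},
    {"translation":[45,240,5],"yaw":2.16},
    {"translation":[49,260,10],"yaw":2.34},
    {"translation":[51.5,273.5,13.6],"yaw":2.52},
    {"translation":[51.5,273.5,13.6],"yaw":2.7},
    {"translation":[51.5,273.5,13.6],"yaw":2.794},
    {"translation":[51.5,273.5,13.6],"yaw":2.794}
  ]
}}

```text
time: 22.05
eef_pos: [0.4985, 0.0814, 0.1382]
ee_rot: [3.03, 0.828, -0.004]
contact_force: [-0.2, -0.7, -1.8]
gripper_width: 0.0246
finger_force: 19.3
```

```bash
python3 - <<'E'
from h import *
togo([.4999,.0816,.0467],-59.5)
E
```

```text
t 22.05 tcp [498.5  81.4 138.2] ytool -59.4 deg F [-0.2 -0.7 -1.8] w 0.0246 ff 19.3 q7 -1.17
translation [ 1.5  0.5 91.5] yaw 0.001
```

{"fn": "play_rows", "kwargs": {
  "plan": [
    {"translation":[1.5,0.5,45],"yaw":0},
    {"translation":[1.5,0.5,80],"yaw":0},
    {"translation":[1.5,0.5,90],"yaw":0},
    {"translation":[3,0.5,93],"yaw":0},
    {"translation":[6,0.5,95],"yaw":0},
    {"translation":[9,0.5,96],"yaw":0},
    {"translation":[12,0.5,97],"yaw":0},
    {"translation":[12,0.5,97],"yaw":0}
  ]
}}

```text
time: 23.05
eef_pos: [0.5075, 0.086, 0.0432]
ee_rot: [3.03, 0.826, -0.008]
contact_force: [-5.0, -2.4, 4.3]
gripper_width: 0.0241
finger_force: 19.1
```

```bash
python3 - <<'E'
from h import *
phi("w18")
E
```

```text
t 23.05 tcp [507.5  86.   43.2] ytool -59.5 deg F [-5.  -2.4  4.3] w 0.0241 ff 19.1 q7 -1.16
n 98 ends [ 39.   -1.7 -33.6] [ 19.7  -1.5 -50.2] phi 51.0
```

{"fn": "play_rows", "kwargs": {
  "plan": [
    {"translation":[1,0,3],"yaw":0},
    {"translation":[3,0,5],"yaw":0},
    {"translation":[6,0,7],"yaw":0},
    {"translation":[8,0,8],"yaw":0}
  ],
  "claw": 0.712
}}

```text
time: 23.6
eef_pos: [0.5157, 0.0912, 0.0349]
ee_rot: [-3.031, -0.827, 0.004]
contact_force: [-6.5, -1.8, 14.0]
gripper_width: 0.0246
finger_force: 10.6
```

```bash
python3 - <<'E'
from h import *
phi("w19")
E
```

```text
t 23.60 tcp [515.7  91.2  34.9] ytool -59.5 deg F [-6.5 -1.8 14. ] w 0.0246 ff 10.6 q7 -1.17
n 99 ends [ 43.4  -1.4 -24.8] [ 16.5  -1.4 -35.7] phi 32.2
```

{"fn": "play_rows", "kwargs": {
  "plan": [
    {"translation":[0,0,-3],"yaw":0},
    {"translation":[0,0,-3],"yaw":0},
    {"translation":[0,0,-3],"yaw":0},
    {"translation":[0,0,-40],"yaw":0},
    {"translation":[0,0,-80],"yaw":0},
    {"translation":[0,0,-80],"yaw":0}
  ],
  "claw": 0.3
}}

```text
time: 24.4
eef_pos: [0.519, 0.0919, 0.1164]
ee_rot: [3.03, 0.827, 0.009]
contact_force: [0.8, -0.4, 0.5]
gripper_width: 0.0601
finger_force: 0.0
```

```bash
python3 - <<'E'
from h import *
s,M,c,im,D=view("wrist","w20",(220,100,220,180))
ft=np.array([.4851,.0730,.026]);u=np.array([.862*.866,.508*.866,.5]);print(np.round(proj(c,[ft+d*u for d in(0,26,52,62,72)])))
P=cloud(c,D);z=P[...,2];V=im.max(2);m=(D>0)&(z>.045)&(z<.1)&(V<50)&(abs(P[...,0]-.53)<.04)&(abs(P[...,1]-.1)<.04);print(m.sum(),np.median(P[m],0))
v,w=np.nonzero(m);print(w.min(),w.max(),v.min(),v.max())
E
```

```text
t 24.40 tcp [519.   91.9 116.4] ytool -59.5 deg F [ 0.8 -0.4  0.5] w 0.0601 ff 0.0 q7 -1.17
[[324. 307.]
 [324. 541.]
 [324. 540.]
 [324. 539.]
 [324. 539.]]
2405 [0.54320691 0.10873318 0.07156135]
297 346 204 261
```

View pics/w20.png

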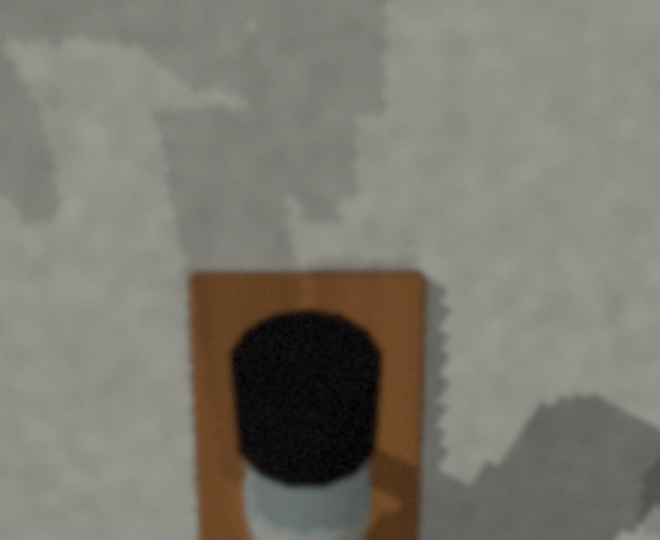

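The crop shows the vial lying straight in the rest, cap at crop (305,395). It sits about 15 mm further up the trough. Next I grip the cap.

```bash
python3 - <<'E'
from h import *
togo([.5426,.1068,.0675],-59.5)
E
```

```text
t 24.45 tcp [517.9  91.8 115. ] ytool -59.5 deg F [ 0.8 -0.4 -1.2] w 0.0600 ff 0.0 q7 -1.17
translation [28.7 -0.4 47.6] yaw 0.001
```

{"fn": "play_rows", "kwargs": {
  "plan": [
    {"translation":[28.5,0,0],"yaw":0},
    {"translation":[28.5,0,20],"yaw":0},
    {"translation":[28.5,0,40],"yaw":0},
    {"translation":[28.5,0,47.5],"yaw":0},
    {"translation":[28.5,0,47.5],"yaw":0}
  ]
}}

```text
time: 25.08
eef_pos: [0.5409, 0.1058, 0.0656]
ee_rot: [-3.031, -0.827, 0.003]
contact_force: [0.5, -0.6, -0.5]
gripper_width: 0.0597
finger_force: 0.0
```

{"fn": "play_rows", "kwargs": {
  "plan": [
    {"translation":[0,0,0],"yaw":0},
    {"translation":[0,0,0],"yaw":0},
    {"translation":[0,0,0],"yaw":0},
    {"translation":[0,0,0],"yaw":0}
  ],
  "claw": 0.72,
  "force": 20
}}

```text
time: 25.58
eef_pos: [0.5417, 0.1062, 0.0669]
ee_rot: [-3.031, -0.827, -0.001]
contact_force: [0.4, 0.4, 1.8]
gripper_width: 0.0263
finger_force: 21.3
```

{"fn": "play_rows", "kwargs": {
  "plan": [
    {"translation":[0,0,-10],"yaw":0},
    {"translation":[0,0,-40],"yaw":0},
    {"translation":[0,0,-75],"yaw":0},
    {"translation":[0,0,-100],"yaw":0},
    {"translation":[0,0,-100],"yaw":0}
  ]
}}

```text
time: 26.2
eef_pos: [0.5429, 0.1061, 0.1688]
ee_rot: [3.031, 0.827, 0.008]
contact_force: [-0.5, -0.8, -0.3]
gripper_width: 0.0263
finger_force: 21.2
```

```bash
python3 - <<'E'
from h import *
phi("w21");togo([.6259,-.1711,.15],-79.5)
E
```

```text
t 26.20 tcp [542.9 106.1 168.8] ytool -59.5 deg F [-0.5 -0.8 -0.3] w 0.0263 ff 21.2 q7 -1.19Traceback (most recent call last):
  File "<stdin>", line 2, in <module>
  File "h.py", line 41, in phi
    a=a[(i>=250)]; f=cv2.fitLine(a[:,[0,2]].astype(np.float32),cv2.DIST_HUBER,0,.01,.01).ravel()
                                 ~^^^^^^^^^
IndexError: too many indices for array: array is 1-dimensional, but 2 were indexed
```

```bash
cat >> h.py <<'E'
def phi2(name):
    s,M,c,im,D=view("wrist",name);q=vialpts(c,im,D,s);V=im.max(2)
    m=(D>0)&(abs(q[...,1]+1.4)<3)&(abs(q[...,0])<26)&(q[...,2]<14)&(q[...,2]>-30)&(V<45)
    for i in np.nonzero(m.any(1))[0][::7]: print(i,np.round(q[i][m[i]].mean(0),1)[[0,2]],end=" ")
    print()
E
python3 - <<'E'
from h import *
phi2("w22");togo([.6259,-.1711,.15],-79.5)
E
```

```text
t 26.25 tcp [541.9 106.  167.5] ytool -59.5 deg F [ 0.2 -0.6 -0.8] w 0.0263 ff 21.2 q7 -1.19
287 [14.3 10.5] 294 [12.7  7.2] 301 [10.9  4.3] 308 [9.3 1.3] 315 [ 7.9 -1.8] 322 [ 6.3 -4.4] 329 [ 4.7 -6.9] 336 [ 3.4 -9.6] 343 [  1.8 -11.9] 350 [-3.2 -9.3] 357 [-9.1 -5.8] 
t 26.30 tcp [541.2 106.  166.6] ytool -59.5 deg F [ 0.1  0.1 -0.8] w 0.0262 ff 21.2 q7 -1.19
translation [-67.8 281.7  16.5] yaw 0.350
```

{"fn": "play_rows", "kwargs": {
  "plan": [
    {"translation":[-8,35,0],"yaw":0.05},
    {"translation":[-17,70,0],"yaw":0.1},
    {"translation":[-25,105,0],"yaw":0.15},
    {"translation":[-34,140,0],"yaw":0.2},
    {"translation":[-42,176,0],"yaw":0.25},
    {"translation":[-51,211,0],"yaw":0.3},
    {"translation":[-59,246,8],"yaw":0.35},
    {"translation":[-68,282,16.5],"yaw":0.35},
    {"translation":[-68,282,50],"yaw":0.35},
    {"translation":[-68,282,90],"yaw":0.35},
    {"translation":[-68,282,113],"yaw":0.35},
    {"translation":[-68,282,113],"yaw":0.35},
    {"translation":[-68,282,113],"yaw":0.35}
  ]
}}

```text
time: 27.92
eef_pos: [0.6264, -0.1716, 0.0538]
ee_rot: [3.128, 0.287, 0.0]
contact_force: [-1.3, 0.0, 0.0]
gripper_width: 0.0258
finger_force: 21.2
```

{"fn": "play_rows", "kwargs": {
  "plan": [
    {"translation":[0,0,0],"yaw":0}
  ],
  "claw": 0.686
}}

```text
time: 28.05
eef_pos: [0.627, -0.1717, 0.0547]
ee_rot: [3.128, 0.287, 0.003]
contact_force: [0.2, -0.0, -0.1]
gripper_width: 0.0268
finger_force: 3.5
```

{"fn": "play_rows", "kwargs": {
  "plan": [
    {"translation":[-6,0,0],"yaw":0},
    {"translation":[-11,0,0],"yaw":0},
    {"translation":[-13,0,-6],"yaw":0},
    {"translation":[-17,0,-12],"yaw":0},
    {"translation":[-21,0,-18],"yaw":0},
    {"translation":[-26,0,-23],"yaw":0},
    {"translation":[-31,0,-28],"yaw":0}
  ]
}}

```text
time: 28.92
eef_pos: [0.5945, -0.1774, 0.0816]
ee_rot: [-3.129, -0.286, 0.002]
contact_force: [0.2, 0.3, -0.6]
gripper_width: 0.0267
finger_force: 3.1
```

```bash
python3 - <<'E'
from h import *
phi2("w23")
E
```

```text
t 28.93 tcp [ 594.5 -177.4   81.6] ytool -79.5 deg F [ 0.2  0.3 -0.6] w 0.0267 ff 3.1 q7 -1.02
283 [20.4  0.4] 290 [17.7 -0.4] 297 [15.4 -1.7] 304 [13. -3.] 311 [10.5 -4. ] 318 [ 8.3 -5.6] 325 [ 5.8 -6.6] 332 [ 3.5 -7.8] 339 [ 1.3 -9.2] 346 [ -1.1 -10.4]
```

{"fn": "play_rows", "kwargs": {
  "plan": [
    {"translation":[-5,0,-4],"yaw":0},
    {"translation":[-10,0,-8],"yaw":0},
    {"translation":[-15,0,-10],"yaw":0},
    {"translation":[-20,0,-11],"yaw":0},
    {"translation":[-22,0,-12],"yaw":0},
    {"translation":[-22,0,-12],"yaw":0}
  ]
}}

```text
time: 29.72
eef_pos: [0.5738, -0.1811, 0.0935]
ee_rot: [-3.128, -0.287, 0.001]
contact_force: [0.1, -0.0, 0.1]
gripper_width: 0.027
finger_force: 3.1
```

```bash
python3 - <<'E'
from h import *
phi2("w24")
E
```

```text
t 29.73 tcp [ 573.8 -181.1   93.5] ytool -79.5 deg F [ 0.1 -0.   0.1] w 0.0270 ff 3.1 q7 -1.00
277 [17.2 13.4] 284 [18.1  4.4] 291 [18.9 -3.6] 298 [16.4 -4.6] 305 [13.6 -4.9] 312 [10.7 -5.2] 319 [ 7.9 -5.7] 326 [ 5.  -5.9] 333 [ 1.9 -6.1] 340 [-1.1 -6.5] 347 [-3.9 -7.1]
```

{"fn": "play_rows", "kwargs": {
  "plan": [
    {"translation":[5,0,0],"yaw":0},
    {"translation":[20,0,0],"yaw":0},
    {"translation":[25,0,-30],"yaw":0},
    {"translation":[25,0,-75],"yaw":0},
    {"translation":[25,0,-75],"yaw":0}
  ],
  "claw": 0.69
}}

```text
time: 30.4
eef_pos: [0.6016, -0.1772, 0.172]
ee_rot: [3.126, 0.287, 0.012]
contact_force: [0.1, 0.7, 0.1]
gripper_width: 0.0265
finger_force: 8.2
```

```bash
python3 - <<'E'
from h import *
phi2("w25");togo([.5612,.2797,.16],45.5)
E
```

```text
t 30.40 tcp [ 601.6 -177.2  172. ] ytool -79.5 deg F [0.1 0.7 0.1] w 0.0265 ff 8.2 q7 -1.03
277 [17.4 12.9] 284 [18.1  4.4] 291 [18.8 -3.5] 298 [16.4 -4.6] 305 [13.6 -5. ] 312 [10.7 -5.2] 319 [ 7.7 -5.5] 326 [ 4.9 -5.9] 333 [ 2.1 -6.4] 340 [-1.1 -6.4] 347 [-3.8 -7.2] 
t 30.45 tcp [ 600.  -176.7  170. ] ytool -79.5 deg F [-0.5  0.6 -1. ] w 0.0268 ff 8.2 q7 -1.03
translation [  44.9 -455.8    9.4] yaw -2.182
```

{"fn": "play_rows", "kwargs": {
  "plan": [
    {"translation":[3,-35,0],"yaw":-0.18},
    {"translation":[7,-70,0],"yaw":-0.36},
    {"translation":[11,-105,0],"yaw":-0.54},
    {"translation":[14,-140,0],"yaw":-0.72},
    {"translation":[18,-175,0],"yaw":-0.9},
    {"translation":[21,-210,0],"yaw":-1.08},
    {"translation":[25,-245,0],"yaw":-1.26},
    {"translation":[28,-280,0],"yaw":-1.44},
    {"translation":[32,-315,0],"yaw":-1.62},
    {"translation":[35,-350,0],"yaw":-1.8},
    {"translation":[39,-390,4],"yaw":-1.98},
    {"translation":[42,-430,9],"yaw":-2.14},
    {"translation":[45,-456,9],"yaw":-2.182},
    {"translation":[45,-456,9],"yaw":-2.182},
    {"translation":[45,-456,9],"yaw":-2.182}
  ]
}}

```text
time: 32.33
eef_pos: [0.5604, 0.278, 0.1591]
ee_rot: [1.194, 2.905, -0.004]
contact_force: [0.1, -0.8, -0.0]
gripper_width: 0.0265
finger_force: 8.1
```

```bash
python3 - <<'E'
from h import *
togo([.5612,.2797,.075],45.5)
E
```

```text
t 32.33 tcp [560.4 278.  159.1] ytool 45.3 deg F [ 0.1 -0.8 -0. ] w 0.0265 ff 8.1 q7 -0.11
translation [ 0.8  2.  84.1] yaw -0.003
```

{"fn": "play_rows", "kwargs": {
  "plan": [
    {"translation":[1,2,50],"yaw":0},
    {"translation":[1,2,75],"yaw":0},
    {"translation":[1,2,82],"yaw":0},
    {"translation":[1,2,86],"yaw":0},
    {"translation":[0,2,89],"yaw":0},
    {"translation":[-3,2,91],"yaw":0},
    {"translation":[-6,2,91],"yaw":0},
    {"translation":[-8,2,91],"yaw":0}
  ]
}}

```text
time: 33.33
eef_pos: [0.5677, 0.2767, 0.07]
ee_rot: [1.19, 2.907, 0.004]
contact_force: [-1.8, 0.2, 6.7]
gripper_width: 0.0264
finger_force: 8.9
```

```bash
python3 - <<'E'
from h import *
phi2("w26")
E
```

```text
t 33.33 tcp [567.7 276.7  70. ] ytool 45.5 deg F [-1.8  0.2  6.7] w 0.0264 ff 8.9 q7 -0.15
277 [20.1 10.5] 284 [19.5  4.7] 291 [19.6 -1.7] 298 [19.2 -6.9] 305 [16.4 -7.3] 312 [13.5 -7.3] 319 [10.5 -7.3] 326 [ 7.4 -7.3] 333 [ 4.2 -7.2] 340 [ 1.1 -7.3] 347 [-2.2 -7.1] 354 [-5.5 -7. ]
```

{"fn": "play_rows", "kwargs": {
  "plan": [
    {"translation":[0,0,-3],"yaw":0},
    {"translation":[0,0,-3],"yaw":0}
  ],
  "claw": 0.685
}}

```text
time: 33.62
eef_pos: [0.5674, 0.2757, 0.0718]
ee_rot: [1.19, 2.907, 0.0]
contact_force: [0.3, 0.4, -1.0]
gripper_width: 0.027
finger_force: 1.6
```

{"fn": "play_rows", "kwargs": {
  "plan": [
    {"translation":[0,0,0],"yaw":0},
    {"translation":[0,0,0],"yaw":0},
    {"translation":[0,0,-20],"yaw":0},
    {"translation":[6,0,-60],"yaw":0},
    {"translation":[6,0,-60],"yaw":0},
    {"translation":[6,0,-60],"yaw":0}
  ],
  "claw": 0.45
}}

```text
time: 34.38
eef_pos: [0.563, 0.28, 0.1323]
ee_rot: [1.189, 2.907, 0.001]
contact_force: [0.3, -0.8, -0.1]
gripper_width: 0.0469
finger_force: 0.0
```

```bash
python3 - <<'E'
from h import *
s,M,c,im,D=view("wrist","w27",(200,180,240,190))
q=vialpts(c,im,D,s);P=cloud(c,D);V=im.max(2)
m=(D>0)&(V<45)&(abs(P[...,2]-.078)<.006)&(np.hypot(P[...,0]-.5634,P[...,1]-.2809)<.03)
v,w=np.nonzero(m);cn=max(cv2.findContours(m.astype(np.uint8),0,1)[0],key=cv2.contourArea)
print(m.sum(),w.min(),w.max(),v.min(),v.max(),"z",np.percentile(P[m][:,2],[10,50,90]))
print(cv2.minEnclosingCircle((onplane(c,cn[:,0].astype(float),.078)[:,:2]*1000).astype(np.float32)), np.round(q[m].mean(0),1))
E
```

```text
t 34.38 tcp [563.  280.  132.3] ytool 45.5 deg F [ 0.3 -0.8 -0.1] w 0.0469 ff 0.0 q7 -0.13
1582 301 345 251 295 z [0.07601084 0.07699782 0.07780654]
((561.1995849609375, 282.06396484375), 13.719289779663086) [ 2.5 -0.1 55.4]
```

View pics/w27.png

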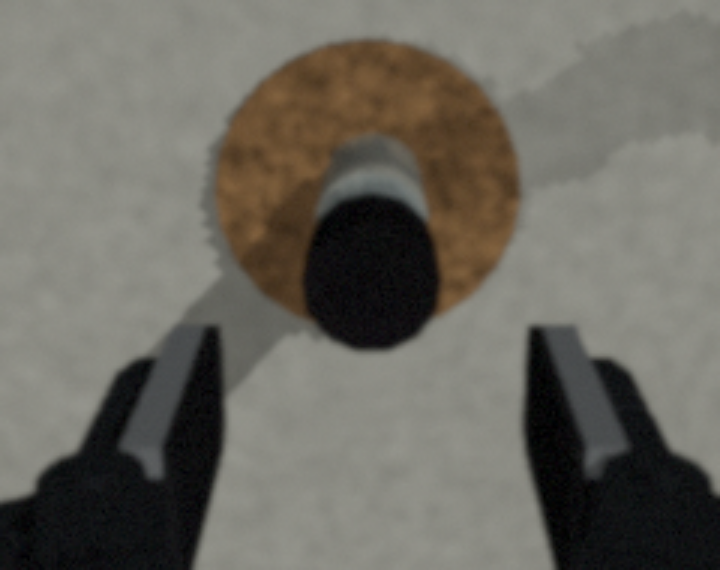

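The crop shows the vial standing upright and free on the cork pad, its cap at crop (372,272). Now I take it again by the cap.

{"fn": "play_rows", "kwargs": {
  "plan": [
    {"translation":[2.5,0,0],"yaw":0},
    {"translation":[2.5,0,20],"yaw":0},
    {"translation":[2.5,0,40],"yaw":0},
    {"translation":[2.5,0,50],"yaw":0},
    {"translation":[2.5,0,50],"yaw":0}
  ]
}}

```text
time: 35.05
eef_pos: [0.5602, 0.2814, 0.0799]
ee_rot: [-1.189, -2.906, 0.003]
contact_force: [0.4, 0.4, -0.9]
gripper_width: 0.0471
finger_force: 0.0
```

{"fn": "play_rows", "kwargs": {
  "plan": [
    {"translation":[0,0,0],"yaw":0},
    {"translation":[0,0,0],"yaw":0},
    {"translation":[0,0,0],"yaw":0},
    {"translation":[0,0,0],"yaw":0}
  ],
  "claw": 0.72,
  "force": 20
}}

```text
time: 35.55
eef_pos: [0.5613, 0.282, 0.082]
ee_rot: [1.19, 2.907, 0.001]
contact_force: [-0.9, 0.6, 2.0]
gripper_width: 0.0259
finger_force: 20.6
```

{"fn": "play_rows", "kwargs": {
  "plan": [
    {"translation":[0,0,-10],"yaw":0},
    {"translation":[0,0,-40],"yaw":0},
    {"translation":[0,0,-85],"yaw":0},
    {"translation":[0,0,-85],"yaw":0}
  ]
}}

```text
time: 36.05
eef_pos: [0.5632, 0.2836, 0.1708]
ee_rot: [1.188, 2.903, 0.011]
contact_force: [-0.0, 0.1, -0.5]
gripper_width: 0.0259
finger_force: 20.6
```

```bash
python3 - <<'E'
from h import *
phi2("w28");togo([.4999,-.1932,.165],45.5)
E
```

```text
t 36.05 tcp [563.2 283.6 170.8] ytool 45.5 deg F [-0.   0.1 -0.5] w 0.0259 ff 20.6 q7 -0.11
291 [11.9 13.8] 298 [10.8  9.3] 305 [9.7 5.2] 312 [6.6 4.8] 319 [3.2 4.9] 326 [-0.1  4.8] 333 [-3.5  4.8] 340 [-7.1  4.8] 347 [-10.6   4.8] 
t 36.10 tcp [562.  282.5 168.7] ytool 45.5 deg F [ 0.2 -0.2 -1.4] w 0.0259 ff 20.6 q7 -0.11
translation [-289.2 -382.8    2.5] yaw -0.000
```

```bash
python3 - <<'E'
from h import *
from scipy.optimize import least_squares
def TT(p,r): T=np.eye(4);T[:3,3]=p;T[:3,:3]=R.from_rotvec(r).as_matrix();return T
s=read_state();c=calibration("wrist");rel=np.linalg.inv(TT(s["eef_pos"],s["ee_rot"]))@np.array(c["cam_to_world"])
def fit(n,c,im,D):
    P=cloud(c,D);z=P[...,2];x=P[...,0]*1000;y=P[...,1]*1000
    m=(D>0)&(abs(z-.067)<.005)&(im.max(2)<60)&(np.hypot(x-500,y+193)<38)
    f=lambda t:np.maximum(0,np.hypot(x[m]-t[0],y[m]-t[1])-34)+np.maximum(0,20-np.hypot(x[m]-t[0],y[m]-t[1]))
    r=least_squares(f,[500,-193],loss="soft_l1",f_scale=.5);a=np.c_[x[m],y[m]]
    print(n,m.sum(),np.round(r.x,1),"medz",np.median(z[m]),"rad pct",np.percentile(np.hypot(*(a-r.x).T),[1,99]).round(1))
for n,p,r in(("w3",[.6051,-.1751,.1535],[.285,-3.127,-.001]),("w17",[.6022,-.1776,.1562],[-.289,3.122,-.003]),("w14",[.5885,-.1769,.1475],[.291,-3.126,-.002])):
    d=np.load(n+".npz");cc=dict(c);cc["cam_to_world"]=TT(p,r)@rel;fit(n,cc,d["im"],d["D"])
for n in("scene","side"):
    d=np.load(n+"0.npz");fit(n,calibration(n),d["im"],d["D"])
E
```

```text
w3 7231 [ 500.  -194.1] medz 0.06634808347595289 rad pct [19.9 33. ]
w17 7035 [ 500.  -194.1] medz 0.06627535074001945 rad pct [19.9 33. ]
w14 7191 [ 499.9 -194.1] medz 0.06636482769183419 rad pct [19.9 33. ]
scene 417 [ 503.1 -194.8] medz 0.06750402134666506 rad pct [19.2 37.9]
side 439 [ 498.5 -191.8] medz 0.06886290064342693 rad pct [19.2 34.7]
```

{"fn": "play_rows", "kwargs": {
  "plan": [
    {"translation":[-20,-26,-5],"yaw":0},
    {"translation":[-50,-66,-5],"yaw":0},
    {"translation":[-80,-106,-5],"yaw":0},
    {"translation":[-110,-146,-5],"yaw":0},
    {"translation":[-140,-186,-5],"yaw":0},
    {"translation":[-170,-226,-5],"yaw":0},
    {"translation":[-200,-266,-5],"yaw":0},
    {"translation":[-230,-306,-5],"yaw":0},
    {"translation":[-260,-345,-5],"yaw":0},
    {"translation":[-280,-371,-5],"yaw":0},
    {"translation":[-289,-382.7,0],"yaw":0},
    {"translation":[-289,-382.7,0],"yaw":0},
    {"translation":[-289,-382.7,0],"yaw":0}
  ]
}}

```text
time: 37.72
eef_pos: [0.4993, -0.1913, 0.1664]
ee_rot: [-1.185, -2.909, -0.003]
contact_force: [-0.7, 1.0, -1.2]
gripper_width: 0.0261
finger_force: 20.5
```

```bash
python3 - <<'E'
from h import *
phi2("w29");togo([.4998,-.1929,.147],45.5)
d=np.load("w29.npz");c=calibration("wrist");im,D=d["im"],d["D"];P=cloud(c,D)*1000
m=(D>0)&(abs(P[...,2]-87)<4)&(im.max(2)<60)&(np.hypot(P[...,0]-463,P[...,1]+156)<35);print("tab top",m.sum(),np.median(P[m],0),np.percentile(P[m],[5,95],axis=0).round(0).tolist())
E
```

```text
t 37.73 tcp [ 499.3 -191.3  166.4] ytool 45.7 deg F [-0.7  1.  -1.2] w 0.0261 ff 20.5 q7 0.55
292 [11.7 13.4] 299 [11.2  7.7] 306 [9.5 4.7] 313 [6.2 4.8] 320 [2.8 4.8] 327 [-0.5  4.6] 334 [-3.9  4.6] 341 [-7.5  4.7] 348 [-11.    4.7] 
t 37.77 tcp [ 499.4 -191.4  166.5] ytool 45.7 deg F [ 0.1 -0.9 -1.2] w 0.0260 ff 20.5 q7 0.55
translation [-1.3 -0.9 19.5] yaw 0.003
tab top 844 [ 472.52096144 -154.45189335   86.24230149] [[463.0, -167.0, 85.0], [483.0, -142.0, 87.0]]
```

{"fn": "play_rows", "kwargs": {
  "plan": [
    {"translation":[-1.3,-0.9,10],"yaw":0},
    {"translation":[-1.3,-0.9,20],"yaw":0},
    {"translation":[-1.3,-0.9,26],"yaw":0},
    {"translation":[-1.3,-0.9,32],"yaw":0},
    {"translation":[-1.3,-0.9,38],"yaw":0},
    {"translation":[-1.3,-0.9,44],"yaw":0}
  ]
}}

```text
time: 38.52
eef_pos: [0.5031, -0.1936, 0.1252]
ee_rot: [1.184, 2.901, 0.006]
contact_force: [1.3, 3.1, 0.7]
gripper_width: 0.0263
finger_force: 28.8
```

{"fn": "play_rows", "kwargs": {
  "plan": [
    {"translation":[-1.2,2.4,0],"yaw":0},
    {"translation":[-1.2,2.4,4],"yaw":0},
    {"translation":[-1.2,2.4,8],"yaw":0}
  ]
}}

```text
time: 38.9
eef_pos: [0.5022, -0.1937, 0.1142]
ee_rot: [1.189, 2.907, 0.002]
contact_force: [1.8, 2.2, 1.6]
gripper_width: 0.0265
finger_force: 26.1
```

```bash
python3 - <<'E'
from h import *
phi2("w30")
E
```

```text
t 38.90 tcp [ 502.2 -193.7  114.2] ytool 45.5 deg F [1.8 2.2 1.6] w 0.0265 ff 26.1 q7 0.49
291 [12.1 13.6] 298 [11.3  8.5] 305 [10.6  3.6] 312 [7.6 3.1] 319 [3.8 4. ] 326 [0.5 3.9] 333 [-2.9  3.8] 340 [-6.5  4. ] 347 [-10.1   4.1]
```

{"fn": "play_rows", "kwargs": {
  "plan": [
    {"translation":[0,1.2,4],"yaw":0},
    {"translation":[0,1.2,9],"yaw":0},
    {"translation":[0,1.2,14],"yaw":0},
    {"translation":[0,1.2,18],"yaw":0},
    {"translation":[0,1.2,18],"yaw":0}
  ]
}}

```text
time: 39.58
eef_pos: [0.5021, -0.1936, 0.096]
ee_rot: [-1.19, -2.907, 0.001]
contact_force: [0.3, 1.2, -1.6]
gripper_width: 0.026
finger_force: 24.4
```

{"fn": "play_rows", "kwargs": {
  "plan": [
    {"translation":[0,0.5,2],"yaw":0},
    {"translation":[0,0.5,4],"yaw":0},
    {"translation":[0,0.5,6],"yaw":0},
    {"translation":[0,0.5,6],"yaw":0}
  ]
}}

```text
time: 40.08
eef_pos: [0.5023, -0.1933, 0.0905]
ee_rot: [-1.19, -2.907, 0.001]
contact_force: [-2.0, 1.3, 2.2]
gripper_width: 0.0259
finger_force: 25.2
```

```bash
python3 - <<'E'
from h import *
phi2("w31")
E
```

```text
t 40.08 tcp [ 502.3 -193.3   90.5] ytool 45.5 deg F [-2.   1.3  2.2] w 0.0259 ff 25.2 q7 0.47
291 [12.1 13.4] 298 [11.3  8.5] 305 [10.5  3.7] 312 [7.3 3.5] 319 [3.9 3.8] 326 [0.7 3.5] 333 [-2.9  3.8] 340 [-6.4  3.9] 347 [-10.1   4.1] 354 [-13.9   4.3]
```

{"fn": "play_rows", "kwargs": {
  "plan": [
    {"translation":[0,0,0],"yaw":0}
  ],
  "claw": 0.68
}}

```text
time: 40.25
eef_pos: [0.5025, -0.1935, 0.0904]
ee_rot: [-1.19, -2.907, 0.001]
contact_force: [-1.6, 0.3, 1.8]
gripper_width: 0.0273
finger_force: 3.2
```

{"fn": "play_rows", "kwargs": {
  "plan": [
    {"translation":[0,0,-2],"yaw":0},
    {"translation":[0,0,-2],"yaw":0},
    {"translation":[0,0,-2],"yaw":0},
    {"translation":[0,0,-30],"yaw":0},
    {"translation":[0,0,-70],"yaw":0},
    {"translation":[0,0,-70],"yaw":0}
  ],
  "claw": 0.5
}}

```text
time: 41.0
eef_pos: [0.505, -0.1935, 0.163]
ee_rot: [1.188, 2.902, 0.002]
contact_force: [-0.3, 0.4, -0.6]
gripper_width: 0.0427
finger_force: 0.0
```

```bash
python3 - <<'E'
from h import *
s,M,c,im,D=view("wrist","w32")
P=cloud(c,D)*1000;V=im.max(2);x,y,z=P[...,0],P[...,1],P[...,2]
m=(D>0)&(V<60)&(abs(z-86)<3)&(np.hypot(x-502,y+193)<18);print("cap",m.sum(),np.median(P[m],0))
t=(D>0)&(V<60)&(abs(z-86)<3)&(np.hypot(x-502,y+193)>30)&(np.hypot(x-502,y+193)<72)
r=cv2.minAreaRect(np.c_[x[t],y[t]].astype(np.float32));print("tab",t.sum(),r,np.median(P[t],0))
mean=np.array(r[0]);d=mean-[502.3,-193.3];print("radius",np.hypot(*d),"ang",np.degrees(np.arctan2(d[1],d[0])))
q=vialpts(c,im,D,s);print("fingers px check")
E
```

```text
t 41.00 tcp [ 505.  -193.5  163. ] ytool 45.5 deg F [-0.3  0.4 -0.6] w 0.0427 ff 0.0 q7 0.54
cap 1330 [ 498.87714699 -193.43823631   86.04128098]
tab 891 ((472.90728759765625, -154.6824493408203), (10.007259368896484, 33.99934387207031), 36.7093620300293) [ 472.52892437 -154.40413976   86.10221914]
radius 48.53088461259699 ang 127.27560339848581
fingers px check
```

View pics/w32.png

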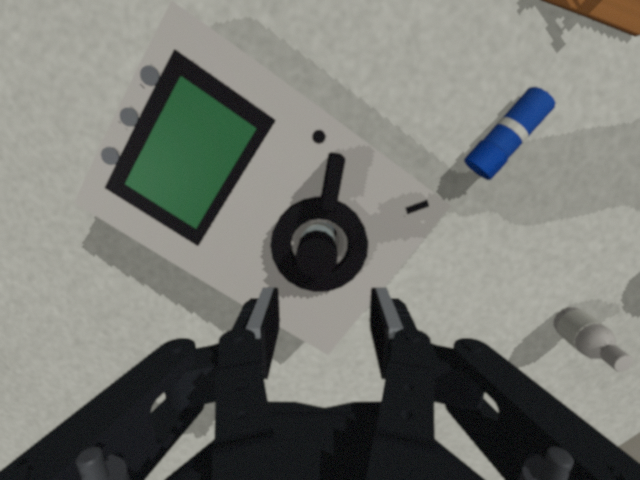

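The wrist view shows the vial home in the well: cap at (318,248) inside the collar at (320,243), with its top measured at 86 mm. The tab is at (334,178), the open dot at (319,137) and the locked bar at (417,207). Now I grip the tab.

```bash
python3 - <<'E'
from h import *
togo([.473,-.1525,.130],36.5)
E
```

```text
t 41.05 tcp [ 503.7 -193.5  161.5] ytool 45.5 deg F [ 0.1 -0.  -0.5] w 0.0423 ff 0.0 q7 0.54
translation [50.7  7.6 31.4] yaw 0.157
```

{"fn": "play_rows", "kwargs": {
  "plan": [
    {"translation":[25,4,0],"yaw":0.08},
    {"translation":[50,7.5,0],"yaw":0.157},
    {"translation":[50.7,7.6,20],"yaw":0.157},
    {"translation":[50.7,7.6,31],"yaw":0.157},
    {"translation":[50.7,7.6,31],"yaw":0.157},
    {"translation":[50.7,7.6,31],"yaw":0.157}
  ]
}}

```text
time: 41.8
eef_pos: [0.4723, -0.1524, 0.1295]
ee_rot: [1.415, 2.805, 0.0]
contact_force: [-0.1, -0.3, 0.3]
gripper_width: 0.0428
finger_force: 0.0
```

```bash
python3 - <<'E'
from h import *
s,M,c,im,D=view("wrist","w33")
q=vialpts(c,im,D,s);P=cloud(c,D)*1000;V=im.max(2)
t=(D>0)&(V<60)&(abs(P[...,2]-86)<3)&(abs(q[...,1])<13)&(q[...,0]>-22)&(q[...,0]<30)
print(t.sum(),np.percentile(q[t],[3,50,97],axis=0).round(1).tolist())
togo([.473,-.1525,.0875],36.5)
E
```

```text
t 41.80 tcp [ 472.3 -152.4  129.5] ytool 36.5 deg F [-0.1 -0.3  0.3] w 0.0428 ff 0.0 q7 0.29
972 [[-16.7, -5.2, 42.3], [-1.3, -0.4, 43.3], [14.3, 3.8, 44.9]]
t 41.85 tcp [ 472.4 -152.5  129.7] ytool 36.5 deg F [0.5 0.8 0.3] w 0.0427 ff 0.0 q7 0.29
translation [-0.4  0.4 42.2] yaw -0.001
```

{"fn": "play_rows", "kwargs": {
  "plan": [
    {"translation":[0,0,20],"yaw":0},
    {"translation":[0,0,38],"yaw":0},
    {"translation":[0,0,42],"yaw":0},
    {"translation":[0,0,42],"yaw":0}
  ]
}}

```text
time: 42.35
eef_pos: [0.4723, -0.1523, 0.0878]
ee_rot: [1.414, 2.805, 0.0]
contact_force: [-0.3, 0.7, 0.0]
gripper_width: 0.043
finger_force: 0.0
```

{"fn": "play_rows", "kwargs": {
  "plan": [
    {"translation":[0,0,0],"yaw":0},
    {"translation":[0,0,0],"yaw":0},
    {"translation":[0,0,0],"yaw":0},
    {"translation":[0,0,0],"yaw":0}
  ],
  "claw": 1,
  "force": 20
}}

```text
time: 42.85
eef_pos: [0.4714, -0.1529, 0.088]
ee_rot: [-1.416, -2.804, 0.002]
contact_force: [-2.4, -1.2, 5.8]
gripper_width: 0.0094
finger_force: 19.6
```

```bash
python3 - <<'E'
from h import *
s,M=st();r=M[:2,0];p=s["eef_pos"][:2]*1000
w=np.array([502,-193.3]);d=p-w;print("rad",np.hypot(*d),np.degrees(np.arctan2(d[1],d[0])))
for k in range(7,71,7):
    a=-np.radians(k);n=w+np.array([[np.cos(a),-np.sin(a)],[np.sin(a),np.cos(a)]])@d
    print(k,np.round(M[:2,:2].T@(n-p),1),round(-a,3))
E
```

```text
t 42.85 tcp [ 471.4 -152.9   88. ] ytool 36.4 deg F [-2.4 -1.2  5.8] w 0.0094 ff 19.6 q7 0.24
rad 50.62873255369645 127.14999481793701
7 [-0.3  6.2] 0.122
14 [-1.4 12.3] 0.244
21 [-3.1 18.2] 0.367
28 [-5.6 23.8] 0.489
35 [-8.8 29.2] 0.611
42 [-12.6  34. ] 0.733
49 [-16.9  38.4] 0.855
56 [-21.8  42.2] 0.977
63 [-27.1  45.5] 1.1
70 [-32.7  48. ] 1.222
```

Now I turn the collar clockwise.

{"fn": "play_rows", "kwargs": {
  "plan": [
    {"translation":[-0.3,6.2,0],"yaw":0.122},
    {"translation":[-1.4,12.3,0],"yaw":0.244},
    {"translation":[-3.1,18.2,0],"yaw":0.367},
    {"translation":[-5.6,23.8,0],"yaw":0.489},
    {"translation":[-8.8,29.2,0],"yaw":0.611},
    {"translation":[-12.6,34,0],"yaw":0.733},
    {"translation":[-16.9,38.4,0],"yaw":0.855},
    {"translation":[-21.8,42.2,0],"yaw":0.977}
  ]
}}

```text
time: 43.85
eef_pos: [0.5185, -0.1463, 0.088]
ee_rot: [2.569, 1.806, -0.003]
contact_force: [-2.3, -4.1, 4.1]
gripper_width: 0.0095
finger_force: 19.5
```

{"fn": "play_rows", "kwargs": {
  "plan": [
    {"translation":[-0.3,6.2,0],"yaw":0.122},
    {"translation":[-0.3,6.2,0],"yaw":0.122}
  ]
}}

```text
time: 44.1
eef_pos: [0.5217, -0.1478, 0.0879]
ee_rot: [-2.668, -1.654, 0.009]
contact_force: [-7.1, -2.7, 9.1]
gripper_width: 0.0099
finger_force: 36.9
```

{"fn": "play_rows", "kwargs": {
  "plan": [
    {"translation":[0,3,0],"yaw":0.05},
    {"translation":[0,3,0],"yaw":0.05},
    {"translation":[0,3,0],"yaw":0.05}
  ]
}}

```text
time: 44.48
eef_pos: [0.5221, -0.148, 0.0878]
ee_rot: [-2.703, -1.591, 0.014]
contact_force: [-10.1, -0.5, 14.2]
gripper_width: 0.0097
finger_force: 57.0
```

```bash
python3 - <<'E'
from h import *
s,M=st();d=s["eef_pos"][:2]*1000-[502,-193.3];print(np.degrees(np.arctan2(d[1],d[0])),s["torque"])
E
```

```text
t 44.48 tcp [ 522.1 -148.    87.8] ytool -29.0 deg F [-10.1  -0.5  14.2] w 0.0097 ff 57.0 q7 -0.42
66.0548437517897 [-0.15092086  2.12041303  1.26973839]
```

{"fn": "play_rows", "kwargs": {
  "plan": [
    {"translation":[0,0,0],"yaw":0},
    {"translation":[0,0,0],"yaw":0},
    {"translation":[0,0,0],"yaw":0},
    {"translation":[0,0,-30],"yaw":0},
    {"translation":[0,0,-80],"yaw":0},
    {"translation":[-20,0,-120],"yaw":0},
    {"translation":[-50,0,-120],"yaw":0},
    {"translation":[-50,0,-120],"yaw":0}
  ],
  "claw": 0.5
}}

```text
time: 45.48
eef_pos: [0.5018, -0.1947, 0.208]
ee_rot: [2.714, 1.579, -0.001]
contact_force: [0.3, -0.5, -0.1]
gripper_width: 0.0427
finger_force: 0.0
```

```bash
python3 - <<'E'
from h import *
s,M,c,im,D=view("wrist","w34")
P=cloud(c,D)*1000;V=im.max(2);x,y,z=P[...,0],P[...,1],P[...,2]
m=(D>0)&(V<60)&(abs(z-86)<3)&(np.hypot(x-500,y+193)<18);cp=np.median(P[m],0);print("cap",m.sum(),cp)
t=(D>0)&(V<60)&(abs(z-86)<3)&(np.hypot(x-500,y+193)>30)&(np.hypot(x-500,y+193)<72)
r=cv2.minAreaRect(np.c_[x[t],y[t]].astype(np.float32));d=np.array(r[0])-cp[:2];print("tab",t.sum(),r,"ang",np.degrees(np.arctan2(d[1],d[0])))
b=(D>0)&(V<60)&(abs(z-55)<3)&(abs(np.hypot(x-500,y+193)-73)<8)&(y>-160)
n,L,S,C=cv2.connectedComponentsWithStats(b.astype(np.uint8))
for i in range(1,n):
    if S[i,4]>15: e=np.median(P[L==i],0)[:2]-cp[:2];print("mark",S[i,4],C[i],np.degrees(np.arctan2(e[1],e[0])))
for k in("scene","side"):
    i2,D2=get_image(k);cc=calibration(k);Q=cloud(cc,D2);h=Q[...,2]
    for nm,o in(("jar",(.77,.085)),("drop",(.745,-.088))):
        g=(D2>0)&(h>.04)&(h<.09)&(np.hypot(Q[...,0]-o[0],Q[...,1]-o[1])<.05);print(k,nm,g.sum(),np.median(Q[g],0).round(3))
E
```

```text
t 45.48 tcp [ 501.8 -194.7  208. ] ytool -29.6 deg F [ 0.3 -0.5 -0.1] w 0.0427 ff 0.0 q7 -0.32
cap 925 [ 500.03076494 -193.6323887    86.16670755]
tab 619 ((519.1881103515625, -149.80087280273438), (34.040794372558594, 9.997364044189453), 66.7506103515625) ang 66.39140914335141
mark 88 [313.01136364 140.19318182] 66.47560548478437
mark 61 [238.18032787 207.57377049] 135.07984860441553
scene jar 1078 [0.785 0.072 0.071]
scene drop 289 [ 0.75  -0.092  0.05 ]
side jar 1163 [0.758 0.095 0.069]
side drop 240 [ 0.737 -0.082  0.052]
```

View pics/w34.png

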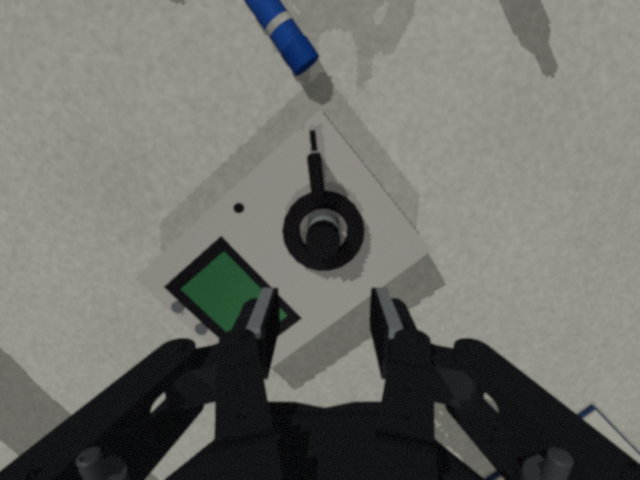

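The tab at (316,172) lines up with the bar mark at (313,140): 66.4° against 66.5°. The vial cap is home at (322,237), and the jar and dropper have not moved. Handing in.

```bash
python3 -c "
from plant import *
print(close_job())"
```

```text
the job is handed in; nothing more can be done
None
```

The job is handed in at about 46 s of the 70 s: I stood the vial upright on the pad and let go, then lowered it to the bottom of the well (cap top measured about 86 mm, expected 87) and turned the collar clockwise to its stop, its tab within 0.1° of the bar mark; the jar and dropper did not move, and standing it up took a return to the rest to regrip by the cap.

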